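Load the crate, roll it into the bay and lock it with T-keys

ROBOT

A 6-joint arm with a two-finger parallel gripper is mounted at the origin on the work surface. World frame = base frame: x ahead of the robot, y to its left, z up, the work surface at z = 0. Lengths are in m, angles in rad, forces in N, time in s.
With the tool pointing down it reaches from about 0.35 to 0.775 m from the base axis. Payload 7.3 kg.
Tool frame: the origin (TCP) lies on the centre line of the jaws, within the pads' length; the fingertips stand arm.finger_overhang ahead of it and the grasp point (between the pads) lies 2 mm behind it (arm.finger_overhang is the distance from the TCP to the fingertips, in m); z points along the fingers, y is the direction in which the jaws open and shut (so a half turn about z gives the same grasp; the last joint's range is limited). The gripper opens to 92 mm and grips with 3 to 60 N. Pads are 19 mm wide; open, the fingers measure 130 mm over their backs; the gripper's body (75 mm by 190 mm) begins 47 mm behind the grasp point.
Start: joints at [1.124, 0.342, 1.524, -0, 1.275, -0.146], TCP at [0.156, 0.501, 0.21] pointing down, gripper open.
Joint ranges: [-2.53, 2.53], [-0.77, 2.02], [0.04, 2.7], [-1, 4.14], [0.28, 2.66], [-3.11, 3.11]. Speed limits (rad/s): [2.57, 2.57, 3.14, 3.14, 3.14, 3.14].

INTERFACE

Orientations are given as a rotation vector (axis times angle).
In Python, from rig import read_state, eyes, workorder, finder, arm gives the robot as it stands.
- The arm moves only by the tool play_rows, never from a script. Its arguments are lists of equal length, an entry for each row: "delta_pos": the shift along the tool's x, y, z normalised to -1 to 1, where 1 is 0.1 m, a list of three; "angular": the turn, a rotation vector about the tool's x, y, z normalised to -1 to 1, where 1 is 30 degrees, a list of three; "grip": the gripper's target within -1 to 1 (fully open at 1, half-way at 0, shut at -1). In form: {"delta_pos": [[dx, dy, dz], ...], "angular": [[wx, wy, wz], ...], "grip": [grip, ...]}. A call has 1 to 12 rows; each row is the pose to reach, as a shift and turn from the pose commanded when the call began, along the tool's axes at that moment; what a row does not reach only later rows make up. A row lasts 1/8 s, in which the tool goes at most 62.5 mm and 10.7 degrees, less where a joint would pass 70% of its speed; a pose out of reach is approached as far as the arm can. A call with a number of a shift or a turn outside -1 to 1 is refused whole. A call with a gripper value outside its range is refused whole. The fingers move at their own pace and stop on an object; "grip_force" is the grip in N (left out, the last holds). Time passes only in rows, so rows that repeat a pose let the fingers close. It gives the time, the measured TCP pose, the force and the opening at its end, in the units of the state.
- read_state(): the state, without advancing time (a new reading comes with each control period).
- eyes.get_image(name): name is "scene" or "top"; returns a dict with "frame" (420x560x3 uint8, red, green, blue), "fx", "fy", "cx", "cy" (pixels), "position" and "attitude" of the camera in the world. Camera axes: x right, y down, z forward; pixel columns grow to the right and rows downward; lengths in m; the calibration is good to about 2 mm. A picture is of the moment at which its call begins. There is no depth.
- workorder.close_job(): hands the job in, once; it reports no verdict.
Trained networks look in a picture, given as the dict that the camera call returned (one of the last four; its "shot" number tells which), for a name from the list of things; names that differ only in an ending like _2 or _b are one class to them, and where a whole thing is asked for, a point or a joint stands for the part that bears it (a point fixed in the world has none). Each returns a list of dicts, best first, with "p" (0 to 1); they miss things now and then, are a little off and sometimes report something else, mostly with a low value. They report only what shows in the picture. A call takes as long as a camera call.
- finder.spot_in(picture, name): "bbox" ([left, top, right, bottom] in pixels, round what is visible of it).
- finder.cut_out(picture, name): "pixels" (420x560 bool, what is visible of it) and "bbox" ([left, top, right, bottom] in pixels, round what is visible of it).
The state is a dict: "time": time; "joints": joint angles; "dq": joint speeds; "effort": joint torques, N m; "position": TCP position; "eef_rot": TCP orientation; "contact_force": force on the tool from outside, world axes, zero at the start; "torque": the same for the moment, N m; "gripper_width": opening from 0.0 (shut) to 1.0 (fully open).
Only numpy, scipy, OpenCV 4.12 (cv2) and the standard library are available. Lean on these libraries where they do the work, as an engineer would, in place of code of your own. Each camera call takes 0.05 s, during which the arm holds its last target. There are 200 camera calls.

TASK

Lay all the chair stretchers from the bench flat on the floor of the shallow wooden crate, none on top of another; then push the crate along the rollers, without lifting it, until it is against the stop at the end of the bay. Then lock it in with the two T-head keys from the stand: one in each slot of the steel plate behind the crate, head through the slot, collar down on the plate, turned a quarter turn. Something may get knocked aside meanwhile, so check your work, and leave the chisel, glue bottle and mallet alone.

Things in the scene. Friction and masses are not known exactly. Their poses are not given: they have to be found in the camera images.
- track: Fixed wooden roller track. Origin at bench level below the slotted plate's middle; y = push direction, x across. Roller tops at z 70 mm, 24 mm dia, y -270 to -40 and 40 to 220; side rails 69 to 83 mm either side, tops at z 84, y -298 to 252; end stop face at y 236, top z 106; open at the -y end. The crate starts on the -y part, a few cm of track free behind it.
- bay (a point): Where the crate's origin lies when it is fully home against the end stop: track (0, 136, 70) mm, axes as the track's.
- slot0 (a point): Centre of a slot, at the top of the steel plate (67 mm above the bench, 12 mm thick, open beneath). Slot 54 mm along x, 20 mm along y, axes as the track's; the two are 72 mm apart in x. A key's head passes only with its length along x; with the collar down on the plate it is 4 mm clear below and turns freely. The crate passes over the slots.
- slot1 (a point): Centre of a slot, at the top of the steel plate (67 mm above the bench, 12 mm thick, open beneath). Slot 54 mm along x, 20 mm along y, axes as the track's; the two are 72 mm apart in x. A key's head passes only with its length along x; with the collar down on the plate it is 4 mm clear below and turns freely. The crate passes over the slots.
- crate: Shallow open plywood crate, 130 x 200 mm outside (x across the track, y along it), 32 mm high, walls and floor 6 mm, 0.5 kg. Origin: centre of its underside. Rolls easily; 4 mm play to the rails on each side. It is pushed on its -y end wall.
- stand: Dark wooden block 80 x 150 x 36 mm (x, y, z) fixed to the bench, origin at the centre of its underside; the keys stand in two slots (55 x 21 mm, along its x) at y = -38 and 38 mm, collars resting on its top.
- key0: T-head key, 160 g, upright in the stand; two alike. Origin on its axis at the collar's underside, z up. From below (mm): T-head bar 48 x 16 (x, y), z -26 to -16; round shank 16 dia; collar disc 36 dia, z 0 to 8; flat wooden handle 40 x 14 (x, y), z 8 to 72. Head and handle are both long in x.
- key1: T-head key, 160 g, upright in the stand; two alike. Origin on its axis at the collar's underside, z up. From below (mm): T-head bar 48 x 16 (x, y), z -26 to -16; round shank 16 dia; collar disc 36 dia, z 0 to 8; flat wooden handle 40 x 14 (x, y), z 8 to 72. Head and handle are both long in x.
- stretcher0: Dark wooden chair stretcher, lying flat on the bench: bar 76 x 24 x 32 mm (x, y, z) with a thin tenon (10 mm wide, 18 mm high, at mid-height) 12 mm long at both ends, 100 mm overall along x; 90 g. Origin: its centre, 16 mm above the bench; x along its length, z up. One of up to three alike; absent ones read None.
- stretcher1: Dark wooden chair stretcher, lying flat on the bench: bar 76 x 24 x 32 mm (x, y, z) with a thin tenon (10 mm wide, 18 mm high, at mid-height) 12 mm long at both ends, 100 mm overall along x; 90 g. Origin: its centre, 16 mm above the bench; x along its length, z up. One of up to three alike; absent ones read None.
- stretcher2: Dark wooden chair stretcher, lying flat on the bench: bar 76 x 24 x 32 mm (x, y, z) with a thin tenon (10 mm wide, 18 mm high, at mid-height) 12 mm long at both ends, 100 mm overall along x; 90 g. Origin: its centre, 16 mm above the bench; x along its length, z up. One of up to three alike; absent ones read None.
- chisel: Bystander: bench chisel lying on the bench, 250 mm long, not to be disturbed.
- glue: Bystander: white glue bottle, 56 mm diameter, 150 mm tall, not to be disturbed.
- mallet: Bystander: small wooden mallet, 260 mm long, not to be disturbed.

How it is judged:
On the way, in this order (a step that is already met when the one before it is completed fails the run):
1. all stretchers lie flat in the crate (x of stretcher0 in the frame of crate between -0.045 and 0.045 m and y of stretcher0 in the frame of crate between -0.09 and 0.09 m and z of stretcher0 in the frame of crate between 0.01 and 0.03 m and x of stretcher1 in the frame of crate between -0.045 and 0.045 m and y of stretcher1 in the frame of crate between -0.09 and 0.09 m and z of stretcher1 in the frame of crate between 0.01 and 0.03 m and x of stretcher2 in the frame of crate between -0.045 and 0.045 m and y of stretcher2 in the frame of crate between -0.09 and 0.09 m and z of stretcher2 in the frame of crate between 0.01 and 0.03 m), for 0.2 s.
2. the crate is pushed home against the end stop (y of crate in the frame of bay above -0.012 m and z of crate in the frame of bay below 0.006 m), for 0.2 s.
3. both keys are in the slots and turned a quarter turn ((((horizontal distance between key0 and slot0 below 0.02 m and z of key0 in the frame of slot0 between -0.004 and 0.004 m and angle between the x axis of key0 and the y axis of slot0, either way round below 0.3 rad and angle between key0's own z axis and vertical below 0.12 rad) and (horizontal distance between key1 and slot1 below 0.02 m and z of key1 in the frame of slot1 between -0.004 and 0.004 m and angle between the x axis of key1 and the y axis of slot1, either way round below 0.3 rad and angle between key1's own z axis and vertical below 0.12 rad)) or ((horizontal distance between key0 and slot1 below 0.02 m and z of key0 in the frame of slot1 between -0.004 and 0.004 m and angle between the x axis of key0 and the y axis of slot1, either way round below 0.3 rad and angle between key0's own z axis and vertical below 0.12 rad) and (horizontal distance between key1 and slot0 below 0.02 m and z of key1 in the frame of slot0 between -0.004 and 0.004 m and angle between the x axis of key1 and the y axis of slot0, either way round below 0.3 rad and angle between key1's own z axis and vertical below 0.12 rad)))), for 0.2 s.
At the end, for the whole second after the job is handed in: Every stretcher lies on the crate's floor (centre 10 to 30 mm above its underside); the crate is on the rollers within 12 mm of the stop; each slot holds a key within 20 mm of its centre, collar within 4 mm of the plate, upright within 7 degrees, head across the slot within 17 degrees; all at rest (all of step 1 and all of step 2 and (((horizontal distance between key0 and slot0 below 0.02 m and z of key0 in the frame of slot0 between -0.004 and 0.004 m and angle between the x axis of key0 and the y axis of slot0, either way round below 0.3 rad and angle between key0's own z axis and vertical below 0.12 rad) and (horizontal distance between key1 and slot1 below 0.02 m and z of key1 in the frame of slot1 between -0.004 and 0.004 m and angle between the x axis of key1 and the y axis of slot1, either way round below 0.3 rad and angle between key1's own z axis and vertical below 0.12 rad)) or ((horizontal distance between key0 and slot1 below 0.02 m and z of key0 in the frame of slot1 between -0.004 and 0.004 m and angle between the x axis of key0 and the y axis of slot1, either way round below 0.3 rad and angle between key0's own z axis and vertical below 0.12 rad) and (horizontal distance between key1 and slot0 below 0.02 m and z of key1 in the frame of slot0 between -0.004 and 0.004 m and angle between the x axis of key1 and the y axis of slot0, either way round below 0.3 rad and angle between key1's own z axis and vertical below 0.12 rad))) and linear speed of each of crate, key0, key1, stretcher0, stretcher1, stretcher2 below 0.02 m/s); the robot touches nothing.
It fails at once if the chisel was disturbed (moved over 30 mm) (distance of chisel from where it was at the start of the episode above 0.03 m).
It fails at once if the glue was disturbed (moved over 30 mm) (distance of glue from where it was at the start of the episode above 0.03 m).
It fails at once if the mallet was disturbed (moved over 30 mm) (distance of mallet from where it was at the start of the episode above 0.03 m).
It fails at once if the crate was lifted off the rollers (z of crate in the frame of track above 0.1 m).
Of stretcher0, stretcher1, stretcher2 only 2 to 3 are there at a start; the rules pass over those that are not, and their reading is None.
At some moment in a run one of stretcher0, stretcher1, stretcher2 may be knocked a few centimetres aside while the robot is not near it.
It also fails if it takes over 208 s, if anything falls off the work surface, if the arm or the gripper's body presses on something with over 40 N, if the wrist force passes 120 N, or if a joint passes its speed limit or range.

## Working session

There is one attempt and no reset: what is moved stays moved. The work goes in short steps, Python scripts to look and compute and a tool call to move; the robot and the scene stay as the last step left them, time stands still between calls to the robot, and variables do not carry over. Pictures are saved under pics/ and viewed, about 12 in all and at most 16, crops included, and the job is handed in when it is done.

Besides the shell and the picture viewer there is one more tool, called after "Request:" as name(argument=value, ...) on one line, values as JSON. play_rows: Moves the arm, as the interface text tells. Scaled input: -1 to 1 covers 0.1 m each way for a shift and 30 degrees each way for a turn. Its arguments: {"type":"object","properties":{"delta_pos":{"type":"array"},"angular":{"type":"array"},"grip":{"type":"array"},"grip_force":{"type":"number"}},"required":["delta_pos","angular","grip"]}

```bash
mkdir -p pics; ls
cat > h.py <<'E'
import numpy as np, cv2
from scipy.spatial.transform import Rotation as R
from rig import read_state, eyes, workorder, finder, arm
def cam(im):
    a=np.array(im["attitude"],float)
    Rm=a if a.shape==(3,3) else (R.from_rotvec(a).as_matrix() if a.size==3 else R.from_quat(a).as_matrix())
    return Rm,np.array(im["position"],float)
def px2w(im,uv,z):
    Rm,p=cam(im); d=Rm@np.array([(uv[0]-im["cx"])/im["fx"],(uv[1]-im["cy"])/im["fy"],1.])
    return p+d*(z-p[2])/d[2]
def w2px(im,P):
    Rm,p=cam(im); c=(np.array(P)-p)@Rm
    return np.stack([im["fx"]*c[...,0]/c[...,2]+im["cx"],im["fy"]*c[...,1]/c[...,2]+im["cy"]],-1)
def save(im,n,crop=None,s=1):
    f=im["frame"]
    if crop: l,t,r,b=crop; f=f[t:b,l:r]
    f=cv2.resize(f,None,fx=s,fy=s,interpolation=cv2.INTER_CUBIC)
    cv2.imwrite("pics/"+n,cv2.cvtColor(f,cv2.COLOR_RGB2BGR))
def st():
    s=read_state(); print({k:(np.round(s[k],4).tolist()) for k in("time","joints","position","eef_rot","contact_force","gripper_width")}); return s
E
python3 - <<'E'
from h import *
st(); print("overhang",arm.finger_overhang)
for n in("top","scene"):
    im=eyes.get_image(n); save(im,n+"0.png",s=1.4); print(n,im["position"],im["attitude"],im["fx"],im["cx"],im["cy"])
    for t in("stretcher0","key0","crate","stand","track","chisel","glue","mallet"):
        for d in finder.cut_out(im,t):
            m=d["pixels"].astype(np.uint8); c=cv2.minAreaRect(cv2.findNonZero(m))
            print(t,round(d["p"],2),np.round(d["bbox"]).tolist(),np.round(c[0],1),np.round(c[1],1),round(c[2],1))
E
```

```text
pics
{'time': 0.0, 'joints': [1.124, 0.3427, 1.525, -0.0, 1.2754, -0.146], 'position': [0.1553, 0.501, 0.2091], 'eef_rot': [-0.4706, -3.1057, 0.0023], 'contact_force': [0.2839, 0.0658, -1.7635], 'gripper_width': 1.0029}
overhang 0.017
top [0.24241594 0.00676659 1.38854414] [-2.10140226  2.13596416 -0.21970353] 415.83364139470524 280.7730858632524 213.97133616699918
stretcher0 0.76 [328.0, 231.0, 339.0, 257.0] [335.3 241.1] [ 7.9 26.6] 9.5
stretcher0 0.66 [283.0, 222.0, 295.0, 252.0] [289. 237.] [30.  8.] 90.0
stretcher0 0.56 [360.0, 225.0, 373.0, 259.0] [364.7 242. ] [30.4 10.4] 80.5
key0 0.59 [205.0, 242.0, 216.0, 260.0] [210.  248.5] [15. 10.] 90.0
key0 0.5 [184.0, 244.0, 192.0, 258.0] [186.  251.5] [13. 10.] 90.0
key0 0.41 [185.0, 152.0, 354.0, 212.0] [269.5 183.1] [170.4  55. ] 1.8
crate 0.78 [270.0, 160.0, 334.0, 202.0] [301.5 182.5] [41. 63.] 90.0
stand 0.85 [176.0, 237.0, 225.0, 267.0] [199.3 251.3] [25.3 47.9] 84.3
track 0.96 [183.0, 154.0, 352.0, 213.0] [269.8 183. ] [169.7  56. ] 1.5
track 0.68 [284.0, 220.0, 296.0, 250.0] [289.5 237. ] [30.  7.] 90.0
chisel 0.98 [112.0, 17
[... 420 characters left out ...]
157.0, 222.0, 176.0, 248.0] [165.8 232.6] [32.2 10.6] 61.7
stretcher0 0.59 [248.0, 196.0, 264.0, 218.0] [254.7 204.6] [25.1 11. ] 66.0
key0 0.82 [323.0, 142.0, 337.0, 171.0] [330.5 157.6] [12.2 26.7] 8.7
crate 0.6 [222.0, 210.0, 314.0, 281.0] [266.7 240.8] [52.2 87.4] 69.6
stand 0.86 [311.0, 150.0, 368.0, 188.0] [338.7 165.4] [28.6 55.4] 66.8
track 0.98 [186.0, 169.0, 421.0, 313.0] [305.7 239.1] [ 77.6 229.7] 70.5
chisel 0.9 [418.0, 163.0, 454.0, 221.0] [433.1 191.5] [10.  61.8] 28.3
chisel 0.58 [342.0, 135.0, 358.0, 160.0] [351.  148.2] [10.9 23.8] 9.5
glue 0.64 [397.0, 116.0, 422.0, 168.0] [413.5 140.2] [19.3 48.1] 18.4
mallet 0.56 [39.0, 239.0, 131.0, 298.0] [ 85.3 257.7] [89.6 40.4] 41.8
```

View pics/top0.png

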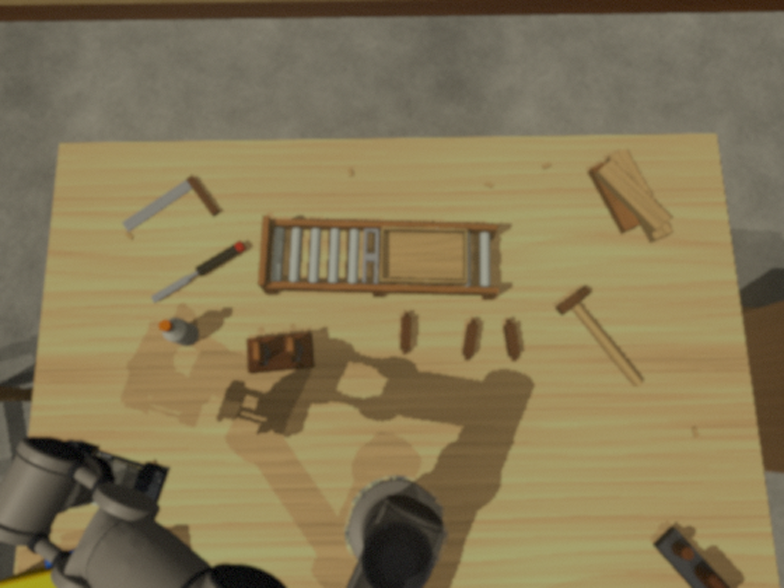

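View pics/scene0.png

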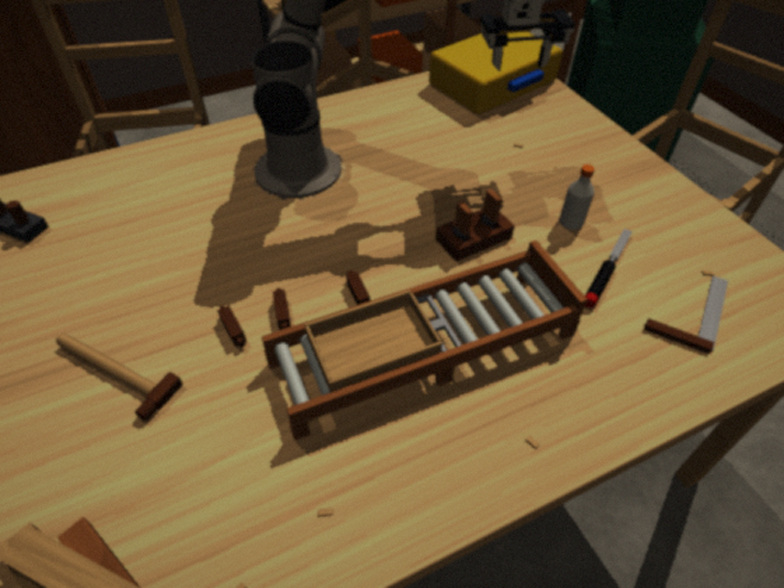

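Both views agree. In the top picture (1.4x) the three stretchers are near (405,332), (471,338) and (512,339). The crate is at (425,255), the stand with keys at (280,352) and the stop at the left end (265,255), so track y ≈ world +y. Next I fit poses by silhouette.

```bash
cat > fit.py <<'E'
from h import *
from scipy.optimize import minimize
def box(x0,x1,y0,y1,z0,z1): return np.array([[x,y,z] for x in(x0,x1) for y in(y0,y1) for z in(z0,z1)])/1000.
M={"stretcher0":[box(-38,38,-12,12,-16,16),box(-50,50,-5,5,-9,9)],
"stand":[box(-40,40,-75,75,0,36)],"standkeys":[box(-40,40,-75,75,0,36)]+[box(-20,20,k-7,k+7,36,108) for k in(-38,38)],
"crate":[box(-65,65,-100,100,0,32)],
"track":[box(-83,-69,-298,252,50,84),box(69,83,-298,252,50,84),box(-83,83,236,252,60,106),box(-75,75,-270,220,60,65)],
"key0":[box(-20,20,-7,7,8,72),box(-18,18,-13,13,0,8)]}
def place(P,q,z):
    c,s=np.cos(q[2]),np.sin(q[2]); return P@np.array([[c,-s,0],[s,c,0],[0,0,1]]).T+[q[0],q[1],z]
def sil(im,name,q,z,S=4):
    m=np.zeros((420*S,560*S),np.uint8)
    for b in M[name]:
        h=cv2.convexHull((w2px(im,place(b,q,z))*S+S/2).astype(np.int32)); cv2.fillConvexPoly(m,h,1)
    return cv2.resize(m.astype(np.float32),(560,420),interpolation=cv2.INTER_AREA)
def fit(obs,name,q0,z):
    ms=[(im,m.astype(np.float32)) for im,m in obs]
    def f(v):
        q=[v[0]/100,v[1]/100,v[2]/10]; e=0
        for im,m in ms:
            s=sil(im,name,q,z); e+=1-np.minimum(s,m).sum()/np.maximum(s,m).sum()
        return e
    v0=np.array([q0[0]*100,q0[1]*100,q0[2]*10])
    r=minimize(f,v0,method="Nelder-Mead",options=dict(initial_simplex=v0+np.array([[0,0,0],[1,0,0],[0,1,0],[0,0,1.]]),xatol=.01,fatol=1e-4))
    return np.array([r.x[0]/100,r.x[1]/100,r.x[2]/10]),r.fun/len(ms)
def overlay(im,items):
    f=im["frame"].copy(); f=cv2.resize(f,None,fx=3,fy=3,interpolation=cv2.INTER_CUBIC)
    for name,q,z in items:
        for b in M[name]:
            h=cv2.convexHull((w2px(im,place(b,q,z))*3+1).astype(np.float32)).astype(np.int32); cv2.polylines(f,[h],True,(0,255,0),1)
    return f
E
cat > m1.py <<'E'
from fit import *
ims={n:eyes.get_image(n) for n in("top","scene")}
items=[]
def masks(im,n): return [d["pixels"] for d in finder.cut_out(im,n)]
def cen(m): return np.argwhere(m).mean(0)[::-1]
for n,z,yaw in(("track",0,0),("crate",.070,0),("stand",0,0)):
    mt=masks(ims["top"],n)[0]; mS=masks(ims["scene"],n)[0]
    q0=np.r_[px2w(ims["top"],cen(mt),z+.02)[:2],yaw]
    for lab,o in(("top",[(ims["top"],mt)]),("both",[(ims["top"],mt),(ims["scene"],mS)])):
        mm=n if n!="stand" else "stand"
        q,e=fit(o,mm,q0,z); print(n,lab,np.round(q,4),round(e,3))
    items.append((n,q,z))
top=[(px2w(ims["top"],cen(m),.02),m) for m in masks(ims["top"],"stretcher0")]
sc=[(px2w(ims["scene"],cen(m),.016),m) for m in masks(ims["scene"],"stretcher0")]
for p,m in top:
    k=min(sc,key=lambda a:np.linalg.norm(a[0]-p)); d=np.linalg.norm(k[0]-p)
    o=[(ims["top"],m)]+([(ims["scene"],k[1])] if d<.04 else [])
    q,e=fit(o,"stretcher0",np.r_[p[:2],0],.016); print("str",np.round(q,4),round(e,3),round(d,3))
    items.append(("stretcher0",q,.016))
f=overlay(ims["top"],items)[140*3:280*3,165*3:390*3]
g=overlay(ims["scene"],items)[130*3:320*3,150*3:430*3]
f=cv2.resize(f,(800,int(800*f.shape[0]/f.shape[1]))); 
cv2.imwrite("pics/fit_top.png",f[:,:,::-1]); g=cv2.resize(g,(800,int(800*g.shape[0]/g.shape[1]))); cv2.imwrite("pics/fit_sc.png",g[:,:,::-1])
E
python3 m1.py
```

```text
Traceback (most recent call last):
  File "m1.py", line 7, in <module>
    mt=masks(ims["top"],n)[0]; mS=masks(ims["scene"],n)[0]
                                  ~~~~~~~~~~~~~~~~~~~~~^^^
IndexError: list index out of range
```

Networks miss now and then, so I'll retry over a few pictures.

```bash
python3 - <<'E'
s=open('m1.py').read()
s=s.replace('def masks(im,n): return [d["pixels"] for d in finder.cut_out(im,n)]','''def masks(im,n):
    for k in range(4):
        r=[d["pixels"] for d in finder.cut_out(im,n) if d["p"]>.3]
        if r: return r
    print("miss",n); return [np.zeros((420,560),bool)]''')
s=s.replace('(ims["scene"],mS)])):','(ims["scene"],mS)] if mS.any() else [(ims["top"],mt)])):')
open('m1.py','w').write(s)
E
python3 m1.py
```

```text
track top [ 0.6178  0.0912 -0.0397] 0.562
track both [ 0.6178  0.0483 -0.0468] 0.516
crate top [ 0.6116 -0.0743 -0.0415] 0.023
crate both [ 0.612  -0.0742 -0.0389] 0.034
stand top [0.3993 0.2655 0.0781] 0.3
stand both [0.4005 0.2657 0.0693] 0.301
str [ 0.4234 -0.2811  0.1017] 0.113 0.006
str [ 0.442  -0.0303 -0.0811] 0.236 0.006
str [ 0.4239 -0.1829 -0.212 ] 0.156 0.005
```

View pics/fit_top.png

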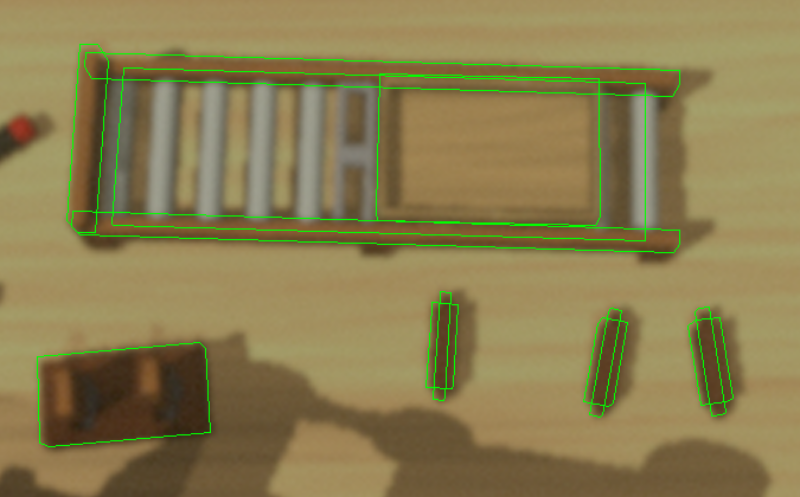

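View pics/fit_sc.png

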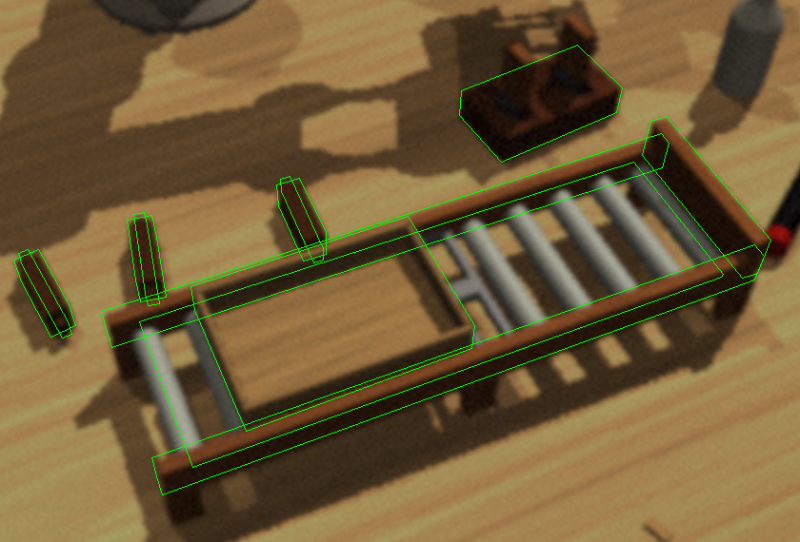

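Picture check: the outlines match in both views. In the top crop the crate is at (490,150), the stretchers at (443,345), (606,362), (711,362), and the slots are around (352,105) and (352,185). The track is at about (0.618, 0.048) with yaw -0.047, which agrees with the crate's pose. Next is a planner that turns waypoints into move rows.

```bash
cat > plan.py <<'E'
from h import *
def now():
    s=read_state(); Rm=R.from_rotvec(s["eef_rot"]).as_matrix(); return np.array(s["position"]),np.arctan2(-Rm[0,1],Rm[1,1])
def plan(wps,start=None,step=.06,ang=.18):
    """wps: (x,y,z,psi,grip,rows_hold). jaw dir = Rz(psi) y."""
    p,a=start if start else now(); rows=[]
    for x,y,z,psi,g,hold in wps:
        q=np.array([x,y,z]); n=int(max(1,np.ceil(np.linalg.norm(q-p)/step),np.ceil(abs(psi-a)/ang)))
        rows+=[(p+(q-p)*k/n,a+(psi-a)*k/n,g) for k in range(1,n+1)]+[(q,psi,g)]*hold; p,a=q,psi
    p,a=start if start else now(); i=0; k=0
    while i<len(rows):
        T=np.array([[-np.cos(a),-np.sin(a),0],[-np.sin(a),np.cos(a),0],[0,0,-1]]) # columns tool x,y,z in world
        D=[];W=[];G=[]
        while i<len(rows) and len(D)<12:
            d=T.T@(rows[i][0]-p)/.1; w=-(rows[i][1]-a)/np.radians(30)
            if max(abs(d).max(),abs(w))>1: break
            D.append([round(float(v),2)+0. for v in d]);W.append([0,0,round(float(w),2)+0.]);G.append(round(rows[i][2],2)); i+=1
        k+=1; print(k,'{"delta_pos":%s,"angular":%s,"grip":%s}'%(D,W,G)) 
        p=p+T@np.array(D[-1])*.1; a=a-W[-1][2]*np.radians(30)
def R2(q,l): c,s=np.cos(q[2]),np.sin(q[2]); return np.array([q[0]+c*l[0]-s*l[1],q[1]+s*l[0]+c*l[1]])
E
python3 - <<'E'
from fit import *; from plan import *
im=eyes.get_image("top")
print("slots mid",px2w(im,(264,180.2),.067), "glue",px2w(im,(125,232),.15))
q=[.4415,-.0303,-.081]
plan([(.27,.3,.21,-.2,.3,0),(q[0],q[1],.15,q[2],.3,1)])
E
```

```text
slots mid [0.62530278 0.0495767  0.067     ] glue [0.44606917 0.46623052 0.15      ]
1 {"delta_pos":[[-0.42, -0.4, 0.0], [-0.84, -0.79, 0.0]],"angular":[[0, 0, -0.05], [0, 0, -0.1]],"grip":[0.3, 0.3]}
2 {"delta_pos":[[-0.41, -0.42, 0.0], [-0.81, -0.84, 0.0]],"angular":[[0, 0, -0.04], [0, 0, -0.09]],"grip":[0.3, 0.3]}
3 {"delta_pos":[[-0.33, -0.41, 0.08], [-0.67, -0.82, 0.17]],"angular":[[0, 0, -0.04], [0, 0, -0.07]],"grip":[0.3, 0.3]}
4 {"delta_pos":[[-0.31, -0.43, 0.08], [-0.63, -0.86, 0.17]],"angular":[[0, 0, -0.03], [0, 0, -0.06]],"grip":[0.3, 0.3]}
5 {"delta_pos":[[-0.31, -0.43, 0.09], [-0.62, -0.87, 0.17]],"angular":[[0, 0, -0.03], [0, 0, -0.07]],"grip":[0.3, 0.3]}
6 {"delta_pos":[[-0.28, -0.44, 0.09], [-0.28, -0.44, 0.09]],"angular":[[0, 0, -0.03], [0, 0, -0.03]],"grip":[0.3, 0.3]}
```

Request:
play_rows(delta_pos=[[-0.42, -0.4, 0.0], [-0.84, -0.79, 0.0]], angular=[[0, 0, -0.05], [0, 0, -0.1]], grip=[0.3, 0.3], grip_force=25)

```text
time: 1.9
position: [0.2127, 0.4001, 0.2095]
eef_rot: [0.385, 3.118, -0.0]
contact_force: [0.7, -0.3, 1.1]
gripper_width: 0.833
```

Request:
play_rows(delta_pos=[[-0.41, -0.42, 0.0], [-0.81, -0.84, 0.0]], angular=[[0, 0, -0.04], [0, 0, -0.09]], grip=[0.3, 0.3])

```text
time: 2.15
position: [0.2709, 0.2983, 0.2099]
eef_rot: [0.313, 3.125, 0.001]
contact_force: [0.3, 1.2, -0.1]
gripper_width: 0.659
```

Request:
play_rows(delta_pos=[[-0.33, -0.41, 0.08], [-0.67, -0.82, 0.17]], angular=[[0, 0, -0.04], [0, 0, -0.07]], grip=[0.3, 0.3])

```text
time: 2.4
position: [0.3202, 0.2046, 0.1929]
eef_rot: [0.257, 3.13, 0.001]
contact_force: [1.6, 0.4, -0.1]
gripper_width: 0.65
```

Request:
play_rows(delta_pos=[[-0.31, -0.43, 0.08], [-0.63, -0.86, 0.17]], angular=[[0, 0, -0.03], [0, 0, -0.06]], grip=[0.3, 0.3])

```text
time: 2.65
position: [0.3683, 0.1093, 0.1758]
eef_rot: [0.208, 3.133, 0.001]
contact_force: [1.8, -0.1, 0.1]
gripper_width: 0.65
```

Request:
play_rows(delta_pos=[[-0.31, -0.43, 0.09], [-0.62, -0.87, 0.17]], angular=[[0, 0, -0.03], [0, 0, -0.07]], grip=[0.3, 0.3])

```text
time: 2.9
position: [0.4182, 0.0147, 0.1587]
eef_rot: [0.151, 3.137, 0.0]
contact_force: [0.4, 0.3, 0.1]
gripper_width: 0.646
```

Request:
play_rows(delta_pos=[[-0.28, -0.44, 0.09], [-0.28, -0.44, 0.09]], angular=[[0, 0, -0.03], [0, 0, -0.03]], grip=[0.3, 0.3])

```text
time: 3.15
position: [0.442, -0.0328, 0.1491]
eef_rot: [-0.134, -3.138, 0.0]
contact_force: [-0.3, 0.3, 0.3]
gripper_width: 0.653
```

Run:
```python
from plan import *
c=[.612,-.0742,-.0395]
q=[.4415,-.0303,-.081]
g=-.65
x,y=R2(c,(0,.054))
plan([(q[0],q[1],.029,q[2],.3,2),(q[0],q[1],.029,q[2],g,6),(q[0],q[1],.17,q[2],g,0),(x,y,.17,c[2],g,1),(x,y,.106,c[2],g,2)])
```

```text
1 {"delta_pos":[[0.0, 0.01, 0.4], [0.0, 0.02, 0.8]],"angular":[[0, 0, 0.0], [0, 0, -0.01]],"grip":[0.3, 0.3]}
2 {"delta_pos":[[0.01, 0.0, 0.4], [0.01, 0.0, 0.4], [0.01, 0.0, 0.4], [0.01, 0.0, 0.4], [0.01, 0.0, 0.4], [0.01, 0.0, 0.4], [0.01, 0.0, 0.4], [0.01, 0.0, 0.4], [0.01, 0.0, 0.4], [0.01, 0.0, 0.4], [0.01, 0.0, -0.07], [0.01, 0.0, -0.54]],"angular":[[0, 0, 0.0], [0, 0, 0.0], [0, 0, 0.0], [0, 0, 0.0], [0, 0, 0.0], [0, 0, 0.0], [0, 0, 0.0], [0, 0, 0.0], [0, 0, 0.0], [0, 0, 0.0], [0, 0, 0.0], [0, 0, 0.0]],"grip":[0.3, 0.3, 0.3, -0.65, -0.65, -0.65, -0.65, -0.65, -0.65, -0.65, -0.65, -0.65]}
3 {"delta_pos":[[0.0, 0.0, -0.47], [-0.57, 0.08, -0.47]],"angular":[[0, 0, 0.0], [0, 0, -0.02]],"grip":[-0.65, -0.65]}
4 {"delta_pos":[[-0.58, 0.08, 0.0]],"angular":[[0, 0, -0.03]],"grip":[-0.65]}
5 {"delta_pos":[[-0.57, 0.06, 0.0], [-0.57, 0.06, 0.0], [-0.57, 0.06, 0.32], [-0.57, 0.06, 0.64], [-0.57, 0.06, 0.64], [-0.57, 0.06, 0.64]],"angular":[[0, 0, -0.03], [0, 0, -0.03], [0, 0, -0.03], [0, 0, -0.03], [0, 0, -0.03], [0, 0, -0.03]],"grip":[-0.65, -0.65, -0.65, -0.65, -0.65, -0.65]}
```

Request:
play_rows(delta_pos=[[0.0, 0.01, 0.4], [0.0, 0.02, 0.8]], angular=[[0, 0, 0.0], [0, 0, -0.01]], grip=[0.3, 0.3])

```text
time: 3.4
position: [0.4412, -0.0273, 0.0694]
eef_rot: [0.119, 3.138, 0.0]
contact_force: [0.5, -0.1, -0.7]
gripper_width: 0.648
```

Request:
play_rows(delta_pos=[[0.01, 0.0, 0.4], [0.01, 0.0, 0.4], [0.01, 0.0, 0.4], [0.01, 0.0, 0.4], [0.01, 0.0, 0.4], [0.01, 0.0, 0.4], [0.01, 0.0, 0.4], [0.01, 0.0, 0.4], [0.01, 0.0, 0.4], [0.01, 0.0, 0.4], [0.01, 0.0, -0.07], [0.01, 0.0, -0.54]], angular=[[0, 0, 0.0], [0, 0, 0.0], [0, 0, 0.0], [0, 0, 0.0], [0, 0, 0.0], [0, 0, 0.0], [0, 0, 0.0], [0, 0, 0.0], [0, 0, 0.0], [0, 0, 0.0], [0, 0, 0.0], [0, 0, 0.0]], grip=[0.3, 0.3, 0.3, -0.65, -0.65, -0.65, -0.65, -0.65, -0.65, -0.65, -0.65, -0.65])

```text
time: 4.9
position: [0.4397, -0.0279, 0.1245]
eef_rot: [-0.119, -3.138, -0.001]
contact_force: [0.7, -0.9, -0.2]
gripper_width: 0.177
```

Request:
play_rows(delta_pos=[[0.0, 0.0, -0.47], [-0.57, 0.08, -0.47]], angular=[[0, 0, 0.0], [0, 0, -0.02]], grip=[-0.65, -0.65])

```text
time: 5.15
position: [0.4986, -0.0248, 0.176]
eef_rot: [0.103, 3.131, -0.003]
contact_force: [1.4, -0.8, 0.2]
gripper_width: 0.176
```

Request:
play_rows(delta_pos=[[-0.58, 0.08, 0.0]], angular=[[0, 0, -0.03]], grip=[-0.65])

```text
time: 5.28
position: [0.5578, -0.0202, 0.1723]
eef_rot: [0.078, 3.138, -0.001]
contact_force: [0.1, -1.1, 0.4]
gripper_width: 0.178
```

Request:
play_rows(delta_pos=[[-0.57, 0.06, 0.0], [-0.57, 0.06, 0.0], [-0.57, 0.06, 0.32], [-0.57, 0.06, 0.64], [-0.57, 0.06, 0.64], [-0.57, 0.06, 0.64]], angular=[[0, 0, -0.03], [0, 0, -0.03], [0, 0, -0.03], [0, 0, -0.03], [0, 0, -0.03], [0, 0, -0.03]], grip=[-0.65, -0.65, -0.65, -0.65, -0.65, -0.65])

```text
time: 6.02
position: [0.6135, -0.0171, 0.1082]
eef_rot: [0.053, 3.14, -0.0]
contact_force: [-0.4, -0.6, 0.3]
gripper_width: 0.177
```

The width (0.177) equals the commanded value, so nothing was gripped. I'll take a look.

Run:
```python
from h import *
a=eyes.get_image("scene"); b=eyes.get_image("top")
f=cv2.resize(a["frame"][150:330,140:420],(800,514)); cv2.imwrite("pics/a.png",f[:,:,::-1])
for im in(a,b):
    for d in finder.spot_in(im,"stretcher0"): 
        bb=np.array(d["bbox"]); c=(bb[:2]+bb[2:])/2; print(round(d["p"],2),bb.round(),px2w(im,c,.016).round(3))
```

```text
0.71 [193. 205. 207. 235.] [ 0.423 -0.185  0.016]
0.52 [157. 220. 176. 249.] [ 0.433 -0.28   0.016]
0.56 [330. 229. 340. 259.] [ 0.416 -0.182  0.016]
0.47 [360. 225. 371. 260.] [ 0.421 -0.284  0.016]
```

View pics/a.png

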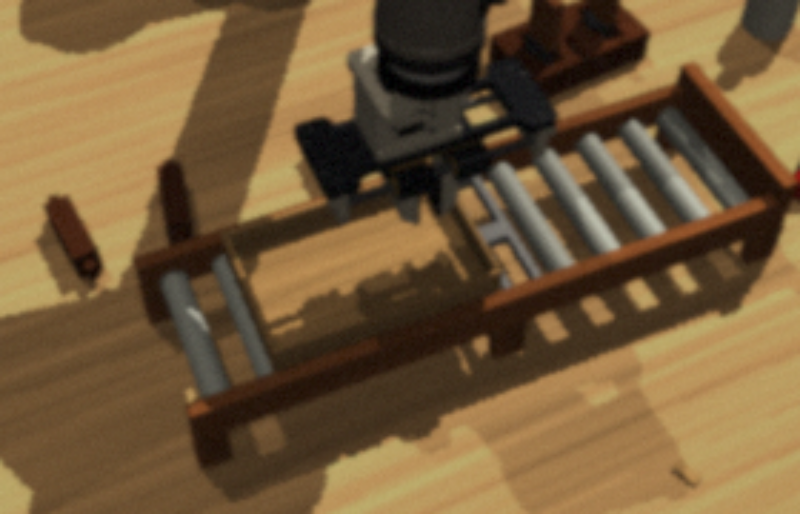

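Run:
```python
from plan import *
p,a=now(); print(p,a)
plan([(p[0],p[1],.16,a,-.3,0),(.422,-.183,.16,-.20,.3,1)])
```

```text
[ 0.61384102 -0.01709881  0.10818639] -0.03378654580906083
1 {"delta_pos":[[0.0, 0.0, -0.52], [0.37, -0.34, -0.52], [0.74, -0.69, -0.52]],"angular":[[0, 0, 0.0], [0, 0, 0.06], [0, 0, 0.13]],"grip":[-0.3, 0.3, 0.3]}
2 {"delta_pos":[[0.35, -0.37, 0.0], [0.7, -0.74, 0.0]],"angular":[[0, 0, 0.06], [0, 0, 0.12]],"grip":[0.3, 0.3]}
3 {"delta_pos":[[0.32, -0.39, 0.0], [0.32, -0.39, 0.0]],"angular":[[0, 0, 0.07], [0, 0, 0.07]],"grip":[0.3, 0.3]}
```

Request:
play_rows(delta_pos=[[0.0, 0.0, -0.52], [0.37, -0.34, -0.52], [0.74, -0.69, -0.52]], angular=[[0, 0, 0.0], [0, 0, 0.06], [0, 0, 0.13]], grip=[-0.3, 0.3, 0.3])

```text
time: 6.6
position: [0.5367, -0.084, 0.16]
eef_rot: [0.159, 3.135, -0.001]
contact_force: [0.4, -0.7, -0.5]
gripper_width: 0.455
```

Request:
play_rows(delta_pos=[[0.35, -0.37, 0.0], [0.7, -0.74, 0.0]], angular=[[0, 0, 0.06], [0, 0, 0.12]], grip=[0.3, 0.3])

```text
time: 6.85
position: [0.4589, -0.1509, 0.1596]
eef_rot: [0.259, 3.129, -0.001]
contact_force: [0.2, -0.9, 0.4]
gripper_width: 0.642
```

Request:
play_rows(delta_pos=[[0.32, -0.39, 0.0], [0.32, -0.39, 0.0]], angular=[[0, 0, 0.07], [0, 0, 0.07]], grip=[0.3, 0.3])

```text
time: 7.1
position: [0.4202, -0.185, 0.1596]
eef_rot: [0.322, 3.124, -0.001]
contact_force: [-0.5, 0.4, -0.1]
gripper_width: 0.646
```

Run:
```python
from h import *
st()
a=eyes.get_image("scene"); b=eyes.get_image("top")
f=np.vstack([cv2.resize(a["frame"][170:270,150:350],(600,300)),cv2.resize(b["frame"][190:290,240:440],(600,300))]); cv2.imwrite("pics/b.png",f[:,:,::-1])
for im in(a,b):
    for d in finder.spot_in(im,"stretcher0"): 
        bb=np.array(d["bbox"]); c=(bb[:2]+bb[2:])/2; print(round(d["p"],2),bb.round(),px2w(im,c,.016).round(3))
    print(w2px(im,np.array(read_state()["position"])))
```

```text
{'time': 7.1, 'joints': [-0.5816, 0.273, 1.775, -0.0004, 1.0925, -1.9466], 'position': [0.4202, -0.185, 0.1596], 'eef_rot': [0.3224, 3.1241, -0.0013], 'contact_force': [-0.4732, 0.4369, -0.0706], 'gripper_width': 0.646}
0.78 [156. 219. 176. 250.] [ 0.431 -0.282  0.016]
0.77 [195. 207. 208. 236.] [ 0.428 -0.183  0.016]
0.5 [248. 196. 262. 215.] [ 0.437 -0.029  0.016]
[192.45293183 182.45443327]
0.57 [286. 220. 296. 251.] [ 0.448 -0.038  0.016]
[341.30916636 235.81018851]
```

View pics/b.png

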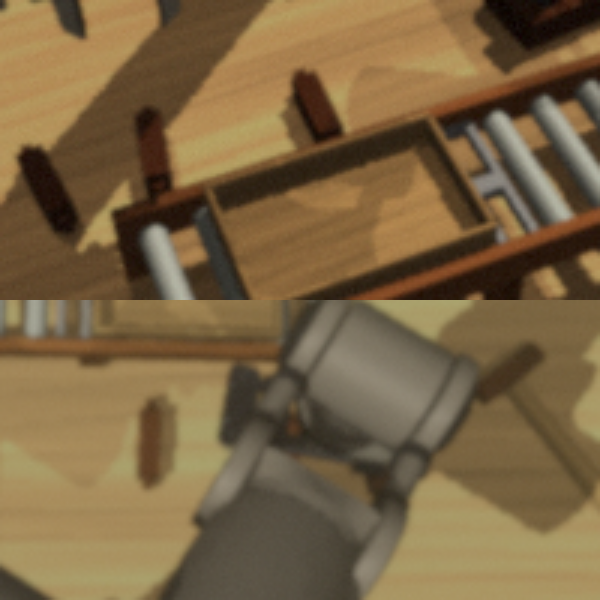

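The stretcher at top-crop (155,440) is unmoved, so the fingers closed without touching it. The fingertips at scene-crop (70,35) and (170,22) look higher than predicted, so I'll check the tips against their projection.

Run:
```python
from h import *
a=eyes.get_image("scene"); s=read_state()
p=np.array(s["position"]); Rm=R.from_rotvec(s["eef_rot"]).as_matrix()
l,t,w,h,S=120,120,140,120,5
f=cv2.resize(a["frame"][t:t+h,l:l+w],None,fx=S,fy=S,interpolation=cv2.INTER_CUBIC)
for pt,col in((p,(255,0,0)),(p+Rm[:,2]*.017,(0,255,0)),(p+Rm@[0,.03,.017],(0,255,0)),(p+Rm@[0,-.03,.017],(0,255,0)),(np.array([p[0],p[1],0]),(0,0,255))):
    u=((w2px(a,pt)-[l,t]+.5)*S).astype(int); cv2.circle(f,tuple(int(v) for v in u),4,col,-1)
cv2.imwrite("pics/c.png",f[:,:,::-1])
```

```text
(no output)
```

View pics/c.png

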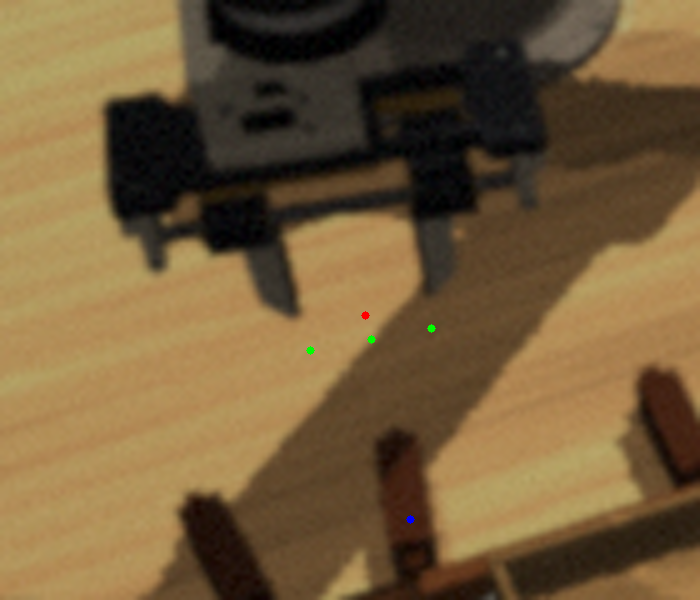

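The fingertips show about 27 mm higher than state and overhang predict: tips at (295,312) and (430,290), predicted (310,350) and (431,328). That matches the missed grasp, since the tips passed above the 32 mm stretcher. I'll go down in steps and watch the force, straddling the middle stretcher.

Request:
play_rows(delta_pos=[[-0.04, 0.01, 0.4], [-0.04, 0.01, 0.9], [-0.04, 0.01, 0.9]], angular=[[0, 0, 0], [0, 0, 0], [0, 0, 0]], grip=[0.3, 0.3, 0.3])

```text
time: 7.72
position: [0.4244, -0.1808, 0.0662]
eef_rot: [-0.312, -3.119, -0.006]
contact_force: [0.1, 1.1, 0.1]
gripper_width: 0.65
```

Request:
play_rows(delta_pos=[[0, 0, 0.2], [0, 0, 0.4], [0, 0, 0.4]], angular=[[0, 0, 0], [0, 0, 0], [0, 0, 0]], grip=[0.3, 0.3, 0.3])

```text
time: 8.1
position: [0.4266, -0.1827, 0.0294]
eef_rot: [-0.314, -3.126, -0.0]
contact_force: [-0.3, -0.0, -0.2]
gripper_width: 0.647
```

Request:
play_rows(delta_pos=[[0, 0, 0.04], [0, 0, 0.07], [0, 0, 0.07]], angular=[[0, 0, 0], [0, 0, 0], [0, 0, 0]], grip=[0.3, 0.3, 0.3])

```text
time: 8.48
position: [0.4262, -0.183, 0.022]
eef_rot: [0.315, 3.125, -0.0]
contact_force: [0.3, 0.3, -0.3]
gripper_width: 0.652
```

Run:
```python
from h import *
st()
```

```text
{'time': 8.475, 'joints': [-0.5712, 0.4881, 1.9189, 0.0001, 0.7341, -1.9409], 'position': [0.4262, -0.183, 0.022], 'eef_rot': [0.3155, 3.1253, -0.0002], 'contact_force': [0.2656, 0.2912, -0.3255], 'gripper_width': 0.6522}
```

No contact. I'll go on down in 6 mm steps.

Request:
play_rows(delta_pos=[[0, 0, 0.06], [0, 0, 0.06]], angular=[[0, 0, 0], [0, 0, 0]], grip=[0.3, 0.3])

```text
time: 8.72
position: [0.4256, -0.1828, 0.0153]
eef_rot: [-0.316, -3.125, -0.001]
contact_force: [-0.0, -0.6, -0.3]
gripper_width: 0.65
```

Run:
```python
from h import *
a=eyes.get_image("scene"); s=st()
p=np.array(s["position"]); Rm=R.from_rotvec(s["eef_rot"]).as_matrix()
l,t,w,h,S=140,160,120,100,6
f=cv2.resize(a["frame"][t:t+h,l:l+w],None,fx=S,fy=S,interpolation=cv2.INTER_CUBIC)
for pt,col in((p,(255,0,0)),(p+Rm@[0,.03,.017],(0,255,0)),(p+Rm@[0,-.03,.017],(0,255,0))):
    u=((w2px(a,pt)-[l,t]+.5)*S).astype(int); cv2.circle(f,tuple(int(v) for v in u),4,col,-1)
cv2.imwrite("pics/d.png",f[:,:,::-1])
```

```text
{'time': 8.775, 'joints': [-0.5714, 0.5001, 1.924, 0.0001, 0.7182, -1.9409], 'position': [0.4258, -0.1829, 0.0155], 'eef_rot': [-0.3158, -3.1251, -0.0006], 'contact_force': [-0.413, 0.0731, 0.2815], 'gripper_width': 0.6523}
```

View pics/d.png

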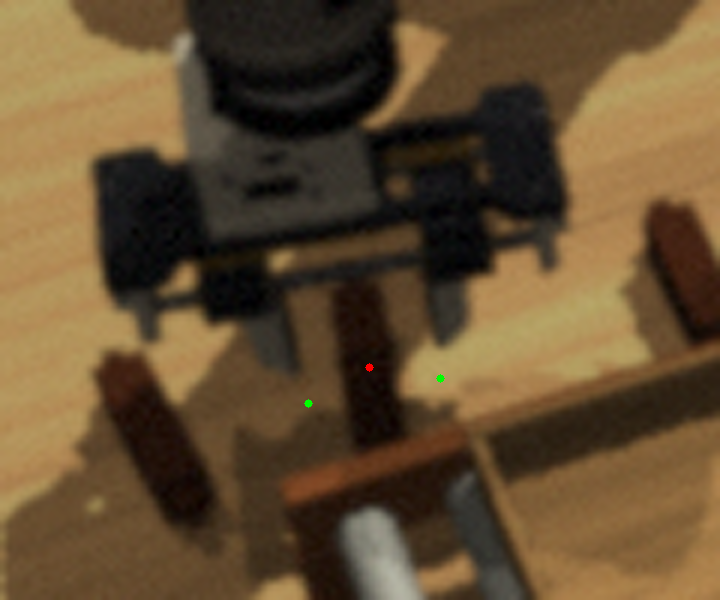

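The tips show at (290,372) and (448,342), about 20 mm higher than projected, and there is still no touch at TCP z 15.5 mm. The real tips must stand higher than "overhang" implies. I'll step further.

Request:
play_rows(delta_pos=[[0, 0, 0.06], [0, 0, 0.06]], angular=[[0, 0, 0], [0, 0, 0]], grip=[0.3, 0.3])

```text
time: 9.02
position: [0.4257, -0.1828, 0.0092]
eef_rot: [-0.316, -3.125, -0.001]
contact_force: [0.1, -0.9, 0.3]
gripper_width: 0.649
```

Request:
play_rows(delta_pos=[[0, 0, 0.04], [0, 0, 0.04]], angular=[[0, 0, 0], [0, 0, 0]], grip=[0.3, 0.3])

```text
time: 9.28
position: [0.4258, -0.1829, 0.0054]
eef_rot: [-0.316, -3.125, -0.001]
contact_force: [-0.4, 0.3, 0.3]
gripper_width: 0.652
```

Request:
play_rows(delta_pos=[[0, 0, 0], [0, 0, 0], [0, 0, 0], [0, 0, 0], [0, 0, 0], [0, 0, 0]], angular=[[0, 0, 0], [0, 0, 0], [0, 0, 0], [0, 0, 0], [0, 0, 0], [0, 0, 0]], grip=[-0.65, -0.65, -0.65, -0.65, -0.65, -0.65])

```text
time: 10.02
position: [0.426, -0.183, 0.0057]
eef_rot: [0.316, 3.126, 0.0]
contact_force: [-0.6, -0.3, 0.6]
gripper_width: 0.258
```

Gripped: width 0.258, i.e. 24 mm. So the working grasp height is TCP z ≈ 0.0055, and I'll use heights relative to that. This one goes to the crate's middle.

Run:
```python
from plan import *
c=[.612,-.0742,-.0395]; p,a=now(); g=-.65
x,y=R2(c,(-.001,.0)); q=[.444,-.034,-.081]
plan([(p[0],p[1],.14,a,g,0),(x,y,.14,c[2],g,1),(x,y,.0825,c[2],g,3),(x,y,.0825,c[2],-.2,3),(x,y,.14,c[2],-.2,0),(q[0],q[1],.14,q[2],.3,1)])
```

```text
1 {"delta_pos":[[0.0, 0.0, -0.45], [0.0, 0.0, -0.9]],"angular":[[0, 0, 0.0], [0, 0, 0.0]],"grip":[-0.65, -0.65]}
2 {"delta_pos":[[0.0, 0.0, -0.44], [-0.4, 0.36, -0.44], [-0.8, 0.72, -0.44]],"angular":[[0, 0, 0.0], [0, 0, -0.08], [0, 0, -0.15]],"grip":[-0.65, -0.65, -0.65]}
3 {"delta_pos":[[-0.42, 0.33, 0.0], [-0.85, 0.65, 0.0], [-0.85, 0.65, 0.0], [-0.85, 0.65, 0.57], [-0.85, 0.65, 0.57], [-0.85, 0.65, 0.57], [-0.85, 0.65, 0.57], [-0.85, 0.65, 0.57], [-0.85, 0.65, 0.57], [-0.85, 0.65, 0.57], [-0.85, 0.65, 0.57], [-0.85, 0.65, 0.0]],"angular":[[0, 0, -0.08], [0, 0, -0.16], [0, 0, -0.16], [0, 0, -0.16], [0, 0, -0.16], [0, 0, -0.16], [0, 0, -0.16], [0, 0, -0.16], [0, 0, -0.16], [0, 0, -0.16], [0, 0, -0.16], [0, 0, -0.16]],"grip":[-0.65, -0.65, -0.65, -0.65, -0.65, -0.65, -0.65, -0.2, -0.2, -0.2, -0.2, -0.2]}
4 {"delta_pos":[[0.56, 0.11, 0.0]],"angular":[[0, 0, 0.03]],"grip":[0.3]}
5 {"delta_pos":[[0.57, 0.11, 0.0]],"angular":[[0, 0, 0.02]],"grip":[0.3]}
6 {"delta_pos":[[0.56, 0.09, 0.0], [0.56, 0.09, 0.0]],"angular":[[0, 0, 0.03], [0, 0, 0.03]],"grip":[0.3, 0.3]}
```

Request:
play_rows(delta_pos=[[0.0, 0.0, -0.45], [0.0, 0.0, -0.9]], angular=[[0, 0, 0.0], [0, 0, 0.0]], grip=[-0.65, -0.65])

```text
time: 10.28
position: [0.4254, -0.1826, 0.0963]
eef_rot: [-0.316, -3.124, -0.002]
contact_force: [0.8, 0.6, -1.0]
gripper_width: 0.259
```

Request:
play_rows(delta_pos=[[0.0, 0.0, -0.44], [-0.4, 0.36, -0.44], [-0.8, 0.72, -0.44]], angular=[[0, 0, 0.0], [0, 0, -0.08], [0, 0, -0.15]], grip=[-0.65, -0.65, -0.65])

```text
time: 10.65
position: [0.5199, -0.1282, 0.1406]
eef_rot: [0.193, 3.134, -0.001]
contact_force: [-0.1, -1.0, -0.5]
gripper_width: 0.26
```

Request:
play_rows(delta_pos=[[-0.42, 0.33, 0.0], [-0.85, 0.65, 0.0], [-0.85, 0.65, 0.0], [-0.85, 0.65, 0.2], [-0.85, 0.65, 0.4], [-0.85, 0.65, 0.52], [-0.85, 0.65, 0.57], [-0.85, 0.65, 0.57], [-0.85, 0.65, 0.57]], angular=[[0, 0, -0.08], [0, 0, -0.16], [0, 0, -0.16], [0, 0, -0.16], [0, 0, -0.16], [0, 0, -0.16], [0, 0, -0.16], [0, 0, -0.16], [0, 0, -0.16]], grip=[-0.65, -0.65, -0.65, -0.65, -0.65, -0.65, -0.65, -0.65, -0.65])

```text
time: 11.78
position: [0.6115, -0.0745, 0.0835]
eef_rot: [0.061, 3.14, -0.0]
contact_force: [-0.1, 0.0, -1.1]
gripper_width: 0.26
```

Request:
play_rows(delta_pos=[[0, 0, 0], [0, 0, 0], [0, 0, 0], [0, 0, -0.3], [0, 0, -0.57], [0.56, 0.11, -0.57], [0.9, 0.17, -0.57]], angular=[[0, 0, 0], [0, 0, 0], [0, 0, 0], [0, 0, 0], [0, 0, 0], [0, 0, 0.02], [0, 0, 0.04]], grip=[-0.2, -0.2, -0.2, -0.2, -0.2, 0.3, 0.3])

```text
time: 12.65
position: [0.52, -0.0533, 0.1399]
eef_rot: [-0.094, -3.14, -0.0]
contact_force: [-1.0, -0.4, -0.1]
gripper_width: 0.572
```

Run:
```python
from plan import *
st()
q=[.444,-.034,-.081]
plan([(q[0],q[1],.14,q[2],.3,0),(q[0],q[1],.0055,q[2],.3,2),(q[0],q[1],.0055,q[2],-.65,5)])
```

```text
{'time': 12.65, 'joints': [-0.2489, 0.4053, 1.6346, 0.0002, 1.102, -1.7596], 'position': [0.52, -0.0533, 0.1399], 'eef_rot': [-0.0944, -3.1399, -0.0003], 'contact_force': [-0.9511, -0.3767, -0.1186], 'gripper_width': 0.5717}
1 {"delta_pos":[[0.38, 0.07, 0.0], [0.77, 0.15, 0.0], [0.77, 0.15, 0.45], [0.77, 0.15, 0.9]],"angular":[[0, 0, 0.02], [0, 0, 0.04], [0, 0, 0.04], [0, 0, 0.04]],"grip":[0.3, 0.3, 0.3, 0.3]}
2 {"delta_pos":[[0.0, 0.0, 0.44], [0.0, 0.0, 0.44], [0.0, 0.0, 0.44], [0.0, 0.0, 0.44], [0.0, 0.0, 0.44], [0.0, 0.0, 0.44], [0.0, 0.0, 0.44], [0.0, 0.0, 0.44], [0.0, 0.0, 0.44]],"angular":[[0, 0, 0.0], [0, 0, 0.0], [0, 0, 0.0], [0, 0, 0.0], [0, 0, 0.0], [0, 0, 0.0], [0, 0, 0.0], [0, 0, 0.0], [0, 0, 0.0]],"grip":[0.3, 0.3, 0.3, -0.65, -0.65, -0.65, -0.65, -0.65, -0.65]}
```

Request:
play_rows(delta_pos=[[0.38, 0.07, 0.0], [0.77, 0.15, 0.0], [0.77, 0.15, 0.45], [0.77, 0.15, 0.9], [0.77, 0.15, 0.9]], angular=[[0, 0, 0.02], [0, 0, 0.04], [0, 0, 0.04], [0, 0, 0.04], [0, 0, 0.04]], grip=[0.3, 0.3, 0.3, 0.3, 0.3])

```text
time: 13.28
position: [0.4437, -0.0337, 0.0479]
eef_rot: [-0.127, -3.133, -0.002]
contact_force: [0.4, 0.8, 0.5]
gripper_width: 0.649
```

Request:
play_rows(delta_pos=[[0.0, 0.0, 0.2], [0.0, 0.0, 0.38], [0.0, 0.0, 0.44], [0.0, 0.0, 0.44], [0.0, 0.0, 0.44], [0.0, 0.0, 0.44], [0.0, 0.0, 0.44], [0.0, 0.0, 0.44], [0.0, 0.0, 0.44], [0.0, 0.0, 0.44]], angular=[[0, 0, 0.0], [0, 0, 0.0], [0, 0, 0.0], [0, 0, 0.0], [0, 0, 0.0], [0, 0, 0.0], [0, 0, 0.0], [0, 0, 0.0], [0, 0, 0.0], [0, 0, 0.0]], grip=[0.3, 0.3, 0.3, 0.3, -0.65, -0.65, -0.65, -0.65, -0.65, -0.65])

```text
time: 14.52
position: [0.4459, -0.0342, 0.0058]
eef_rot: [0.127, 3.139, 0.0]
contact_force: [0.5, 0.5, 2.5]
gripper_width: 0.257
```

Run:
```python
from plan import *
st(); p,a=now()
c=[.612,-.0742,-.0395]; g=-.65
x,y=R2(c,(-.001,.054))
plan([(p[0],p[1],.14,a,g,0),(x,y,.14,c[2],g,1),(x,y,.12,c[2],g,0),(x,y,.1,c[2],g,0),(x,y,.0825,c[2],g,2)])
```

```text
{'time': 14.525, 'joints': [-0.2483, 0.498, 1.9751, 0.0002, 0.6684, -1.7384], 'position': [0.4459, -0.0342, 0.0058], 'eef_rot': [0.127, 3.1389, 0.0002], 'contact_force': [0.4836, 0.4907, 2.5446], 'gripper_width': 0.2567}
1 {"delta_pos":[[0.0, 0.0, -0.45], [0.0, 0.0, -0.89]],"angular":[[0, 0, 0.0], [0, 0, 0.0]],"grip":[-0.65, -0.65]}
2 {"delta_pos":[[0.0, 0.0, -0.45], [-0.55, 0.09, -0.45]],"angular":[[0, 0, 0.0], [0, 0, -0.03]],"grip":[-0.65, -0.65]}
3 {"delta_pos":[[-0.56, 0.08, 0.0]],"angular":[[0, 0, -0.02]],"grip":[-0.65]}
4 {"delta_pos":[[-0.55, 0.08, 0.0], [-0.55, 0.08, 0.0], [-0.55, 0.08, 0.2], [-0.55, 0.08, 0.4], [-0.55, 0.08, 0.57], [-0.55, 0.08, 0.57], [-0.55, 0.08, 0.57]],"angular":[[0, 0, -0.03], [0, 0, -0.03], [0, 0, -0.03], [0, 0, -0.03], [0, 0, -0.03], [0, 0, -0.03], [0, 0, -0.03]],"grip":[-0.65, -0.65, -0.65, -0.65, -0.65, -0.65, -0.65]}
```

Request:
play_rows(delta_pos=[[0.0, 0.0, -0.45], [0.0, 0.0, -0.89]], angular=[[0, 0, 0.0], [0, 0, 0.0]], grip=[-0.65, -0.65])

```text
time: 14.78
position: [0.4452, -0.0342, 0.0952]
eef_rot: [-0.127, -3.137, -0.001]
contact_force: [1.0, -0.7, -0.6]
gripper_width: 0.257
```

Request:
play_rows(delta_pos=[[0.0, 0.0, -0.45], [-0.55, 0.09, -0.45]], angular=[[0, 0, 0.0], [0, 0, -0.03]], grip=[-0.65, -0.65])

```text
time: 15.02
position: [0.5019, -0.0302, 0.1442]
eef_rot: [0.103, 3.134, -0.002]
contact_force: [0.8, 0.0, -0.3]
gripper_width: 0.253
```

Request:
play_rows(delta_pos=[[-0.56, 0.08, 0.0]], angular=[[0, 0, -0.02]], grip=[-0.65])

```text
time: 15.15
position: [0.5593, -0.0255, 0.1409]
eef_rot: [0.086, 3.138, -0.001]
contact_force: [0.3, -1.1, -0.1]
gripper_width: 0.261
```

Request:
play_rows(delta_pos=[[-0.55, 0.08, 0.0], [-0.55, 0.08, 0.0], [-0.55, 0.08, 0.2], [-0.55, 0.08, 0.4], [-0.55, 0.08, 0.52], [-0.55, 0.08, 0.57], [-0.55, 0.08, 0.57], [-0.55, 0.08, 0.57]], angular=[[0, 0, -0.03], [0, 0, -0.03], [0, 0, -0.03], [0, 0, -0.03], [0, 0, -0.03], [0, 0, -0.03], [0, 0, -0.03], [0, 0, -0.03]], grip=[-0.65, -0.65, -0.65, -0.65, -0.65, -0.65, -0.65, -0.65])

```text
time: 16.15
position: [0.6136, -0.0205, 0.0835]
eef_rot: [0.061, 3.14, -0.0]
contact_force: [-0.1, -0.5, -0.7]
gripper_width: 0.257
```

Run:
```python
from plan import *
st(); p,a=now()
q=[.4234,-.2811,.1017]
im=eyes.get_image("scene")
for d in finder.spot_in(im,"stretcher0"):
    bb=np.array(d["bbox"]); print(round(d["p"],2),bb.round(),px2w(im,(bb[:2]+bb[2:])/2,.016).round(3))
plan([(p[0],p[1],p[2],a,-.2,3),(p[0],p[1],.11,a,-.2,0),(p[0],p[1],.14,a,-.2,0),(q[0],q[1],.14,q[2],.3,1)])
```

```text
{'time': 16.15, 'joints': [-0.1582, 0.6187, 1.4327, 0.0001, 1.0888, -1.69], 'position': [0.6136, -0.0205, 0.0835], 'eef_rot': [0.0613, 3.1396, -0.0001], 'contact_force': [-0.0671, -0.4642, -0.7184], 'gripper_width': 0.2574}
0.8 [156. 216. 177. 249.] [ 0.426 -0.278  0.016]
0.78 [282. 227. 298. 247.] [0.579 0.01  0.016]
0.69 [257. 229. 275. 256.] [ 0.569 -0.055  0.016]
0.66 [185. 168. 419. 314.] [0.605 0.032 0.016]
1 {"delta_pos":[[0.0, 0.0, 0.0], [0.0, 0.0, 0.0], [0.0, 0.0, 0.0], [0.0, 0.0, 0.0], [0.0, 0.0, -0.27], [0.0, 0.0, -0.57], [0.3, -0.45, -0.57], [0.6, -0.89, -0.57]],"angular":[[0, 0, 0.0], [0, 0, 0.0], [0, 0, 0.0], [0, 0, 0.0], [0, 0, 0.0], [0, 0, 0.0], [0, 0, -0.04], [0, 0, -0.09]],"grip":[-0.2, -0.2, -0.2, -0.2, -0.2, -0.2, 0.3, 0.3]}
2 {"delta_pos":[[0.32, -0.43, 0.0], [0.64, -0.87, 0.0]],"angular":[[0, 0, -0.04], [0, 0, -0.09]],"grip":[0.3, 0.3]}
3 {"delta_pos":[[0.34, -0.41, 0.0], [0.68, -0.83, 0.0], [0.68, -0.83, 0.0]],"angular":[[0, 0, -0.04], [0, 0, -0.09], [0, 0, -0.09]],"grip":[0.3, 0.3, 0.3]}
```

C is unmoved. I'll release and go over it.

Request:
play_rows(delta_pos=[[0.0, 0.0, 0.0], [0.0, 0.0, 0.0], [0.0, 0.0, 0.0], [0.0, 0.0, -0.27], [0.0, 0.0, -0.57], [0.3, -0.45, -0.57], [0.6, -0.89, -0.57]], angular=[[0, 0, 0.0], [0, 0, 0.0], [0, 0, 0.0], [0, 0, 0.0], [0, 0, 0.0], [0, 0, -0.04], [0, 0, -0.09]], grip=[-0.2, -0.2, -0.2, -0.2, -0.2, 0.3, 0.3])

```text
time: 17.12
position: [0.5492, -0.1077, 0.1401]
eef_rot: [-0.017, 3.14, -0.001]
contact_force: [0.8, -0.9, 0.4]
gripper_width: 0.57
```

Request:
play_rows(delta_pos=[[0.32, -0.43, 0.0], [0.64, -0.87, 0.0]], angular=[[0, 0, -0.04], [0, 0, -0.09]], grip=[0.3, 0.3])

```text
time: 17.38
position: [0.4855, -0.1957, 0.1399]
eef_rot: [-0.089, 3.14, -0.0]
contact_force: [0.4, -0.2, 0.6]
gripper_width: 0.648
```

Request:
play_rows(delta_pos=[[0.34, -0.41, 0.0], [0.68, -0.83, 0.0], [0.68, -0.83, 0.0]], angular=[[0, 0, -0.04], [0, 0, -0.09], [0, 0, -0.09]], grip=[0.3, 0.3, 0.3])

```text
time: 17.75
position: [0.4213, -0.2839, 0.1399]
eef_rot: [0.153, -3.138, 0.001]
contact_force: [0.2, 0.6, 0.8]
gripper_width: 0.647
```

Request:
play_rows(delta_pos=[[0, 0, 0.4], [0, 0, 0.8], [0, 0, 1.0]], angular=[[0, 0, 0], [0, 0, 0], [0, 0, 0]], grip=[0.3, 0.3, 0.3])

```text
time: 18.12
position: [0.4229, -0.2796, 0.0378]
eef_rot: [0.161, -3.136, -0.003]
contact_force: [1.0, 0.3, 1.1]
gripper_width: 0.648
```

Request:
play_rows(delta_pos=[[0, 0, 0.2], [0, 0, 0.34], [0, 0, 0.34], [0, 0, 0.34], [0, 0, 0.34], [0, 0, 0.34], [0, 0, 0.34], [0, 0, 0.34], [0, 0, 0.34]], angular=[[0, 0, 0], [0, 0, 0], [0, 0, 0], [0, 0, 0], [0, 0, 0], [0, 0, 0], [0, 0, 0], [0, 0, 0], [0, 0, 0]], grip=[0.3, 0.3, 0.3, -0.65, -0.65, -0.65, -0.65, -0.65, -0.65])

```text
time: 19.25
position: [0.4232, -0.2813, 0.0059]
eef_rot: [-0.161, 3.137, -0.0]
contact_force: [-1.2, -0.2, 3.5]
gripper_width: 0.261
```

```bash
cat > m2.py <<'E'
from fit import *
# crate + contents check
ims={n:eyes.get_image(n) for n in("top","scene")}
for n,im in ims.items():
    d=finder.cut_out(im,"crate")
    if d: m=d[0]["pixels"]; print(n,"crate",np.round(fit([(im,cv2.morphologyEx(m.astype(np.uint8),cv2.MORPH_CLOSE,np.ones((15,15))))],"crate",[.612,-.074,-.04],.07)[0],4),round(d[0]["p"],2))
    for d in finder.spot_in(im,"stretcher0"):
        bb=np.array(d["bbox"]); print(round(d["p"],2),bb.round(),px2w(im,(bb[:2]+bb[2:])/2,.095).round(3))
E
python3 - <<'E'
from plan import *
st(); p,a=now()
c=[.612,-.0742,-.0395]; g=-.65
x,y=R2(c,(-.001,-.054))
plan([(p[0],p[1],.14,a,g,0),(x,y,.14,c[2],g,1),(x,y,.12,c[2],g,0),(x,y,.1,c[2],g,0),(x,y,.0825,c[2],g,2)])
E
python3 m2.py
```

```text
{'time': 19.25, 'joints': [-0.7375, 0.5731, 1.8086, 0.0001, 0.7595, -2.4107], 'position': [0.4232, -0.2813, 0.0059], 'eef_rot': [-0.1606, 3.1372, -0.0004], 'contact_force': [-1.2052, -0.1717, 3.4548], 'gripper_width': 0.2615}
1 {"delta_pos":[[0.0, 0.0, -0.45], [0.0, 0.0, -0.89]],"angular":[[0, 0, 0.0], [0, 0, 0.0]],"grip":[-0.65, -0.65]}
2 {"delta_pos":[[0.0, 0.0, -0.45], [-0.4, 0.27, -0.45], [-0.8, 0.53, -0.45]],"angular":[[0, 0, 0.0], [0, 0, 0.05], [0, 0, 0.11]],"grip":[-0.65, -0.65, -0.65]}
3 {"delta_pos":[[-0.39, 0.29, 0.0], [-0.77, 0.58, 0.0]],"angular":[[0, 0, 0.05], [0, 0, 0.11]],"grip":[-0.65, -0.65]}
4 {"delta_pos":[[-0.37, 0.31, 0.0], [-0.37, 0.31, 0.0], [-0.37, 0.31, 0.2], [-0.37, 0.31, 0.4], [-0.37, 0.31, 0.57], [-0.37, 0.31, 0.57], [-0.37, 0.31, 0.57]],"angular":[[0, 0, 0.05], [0, 0, 0.05], [0, 0, 0.05], [0, 0, 0.05], [0, 0, 0.05], [0, 0, 0.05], [0, 0, 0.05]],"grip":[-0.65, -0.65, -0.65, -0.65, -0.65, -0.65, -0.65]}
top crate [ 0.6124 -0.0748 -0.0457] 0.89
0.67 [297. 170. 305. 198.] [ 0.603 -0.072  0.095]
0.36 [184. 151. 356. 216.] [0.606 0.03  0.095]
scene crate [ 0.6115 -0.0741 -0.0336] 0.81
0.83 [159. 221. 176. 246.] [ 0.496 -0.28   0.095]
0.77 [275. 217. 297. 248.] [ 0.615 -0.021  0.095]
0.67 [256. 222. 277. 257.] [ 0.615 -0.072  0.095]
```

The first two are in at y offsets 0 and +53 mm, and the crate hasn't moved. I'll place the third.

Request:
play_rows(delta_pos=[[0.0, 0.0, -0.45], [0.0, 0.0, -0.89]], angular=[[0, 0, 0.0], [0, 0, 0.0]], grip=[-0.65, -0.65])

```text
time: 19.8
position: [0.4226, -0.2806, 0.0949]
eef_rot: [0.161, -3.136, -0.003]
contact_force: [0.6, -0.6, 0.1]
gripper_width: 0.255
```

Request:
play_rows(delta_pos=[[0.0, 0.0, -0.45], [-0.4, 0.27, -0.45], [-0.8, 0.53, -0.45]], angular=[[0, 0, 0.0], [0, 0, 0.05], [0, 0, 0.11]], grip=[-0.65, -0.65, -0.65])

```text
time: 20.18
position: [0.498, -0.2198, 0.14]
eef_rot: [-0.066, 3.14, -0.0]
contact_force: [0.0, -1.1, -0.7]
gripper_width: 0.26
```

Request:
play_rows(delta_pos=[[-0.39, 0.29, 0.0], [-0.77, 0.58, 0.0]], angular=[[0, 0, 0.05], [0, 0, 0.11]], grip=[-0.65, -0.65])

```text
time: 20.42
position: [0.5724, -0.1576, 0.139]
eef_rot: [-0.022, -3.141, -0.001]
contact_force: [-0.1, -0.7, -0.9]
gripper_width: 0.258
```

Request:
play_rows(delta_pos=[[-0.37, 0.31, 0.0], [-0.37, 0.31, 0.0], [-0.37, 0.31, 0.2], [-0.37, 0.31, 0.4], [-0.37, 0.31, 0.52], [-0.37, 0.31, 0.57], [-0.37, 0.31, 0.57], [-0.37, 0.31, 0.57], [-0.37, 0.31, 0.57], [-0.37, 0.31, 0.57], [-0.37, 0.31, 0.3], [-0.37, 0.31, 0.0]], angular=[[0, 0, 0.05], [0, 0, 0.05], [0, 0, 0.05], [0, 0, 0.05], [0, 0, 0.05], [0, 0, 0.05], [0, 0, 0.05], [0, 0, 0.05], [0, 0, 0.05], [0, 0, 0.05], [0, 0, 0.05], [0, 0, 0.05]], grip=[-0.65, -0.65, -0.65, -0.65, -0.65, -0.65, -0.65, -0.2, -0.2, -0.2, -0.2, -0.2])

```text
time: 21.92
position: [0.6087, -0.1282, 0.14]
eef_rot: [-0.061, -3.14, -0.001]
contact_force: [1.0, -0.3, 0.1]
gripper_width: 0.398
```

Run:
```python
from plan import *
st(); p,a=now()
t=[.6178,.0483,-.043]
c=[.612,-.0742,-.0395]
x,y=R2(c,(0,-.100-.040))
print("crate edge",R2(c,(0,-.1)),"j6 est")
plan([(p[0],p[1],.17,a,-.2,0),(x,y,.17,c[2]-np.pi/2,-1,4)])
```

```text
{'time': 21.925, 'joints': [-0.3307, 0.5772, 1.3384, 0.0001, 1.2273, -1.8626], 'position': [0.6087, -0.1282, 0.14], 'eef_rot': [-0.0611, -3.1398, -0.0008], 'contact_force': [0.9734, -0.3463, 0.1142], 'gripper_width': 0.3976}
crate edge [ 0.60805103 -0.174122  ] j6 est
1 {"delta_pos":[[0.0, 0.0, -0.3], [0.0, -0.1, -0.3], [0.0, -0.19, -0.3]],"angular":[[0, 0, 0.0], [0, 0, 0.33], [0, 0, 0.67]],"grip":[-0.2, -1, -1]}
2 {"delta_pos":[[-0.04, -0.09, 0.0], [-0.07, -0.18, 0.0], [-0.1, -0.27, 0.0]],"angular":[[0, 0, 0.33], [0, 0, 0.66], [0, 0, 1.0]],"grip":[-1, -1, -1]}
3 {"delta_pos":[[-0.08, -0.06, 0.0], [-0.15, -0.12, 0.0], [-0.23, -0.18, 0.0]],"angular":[[0, 0, 0.33], [0, 0, 0.66], [0, 0, 1.0]],"grip":[-1, -1, -1]}
4 {"delta_pos":[[-0.09, -0.01, 0.0], [-0.09, -0.01, 0.0], [-0.09, -0.01, 0.0], [-0.09, -0.01, 0.0], [-0.09, -0.01, 0.0]],"angular":[[0, 0, 0.33], [0, 0, 0.33], [0, 0, 0.33], [0, 0, 0.33], [0, 0, 0.33]],"grip":[-1, -1, -1, -1, -1]}
```

Request:
play_rows(delta_pos=[[0.0, 0.0, -0.3], [0.0, -0.1, -0.3], [0.0, -0.19, -0.3]], angular=[[0, 0, 0.0], [0, 0, 0.33], [0, 0, 0.67]], grip=[-0.2, -1, -1])

```text
time: 22.3
position: [0.6085, -0.1475, 0.1705]
eef_rot: [0.617, 3.079, -0.0]
contact_force: [0.9, -0.3, 0.2]
gripper_width: 0.232
```

Request:
play_rows(delta_pos=[[-0.04, -0.09, 0.0], [-0.07, -0.18, 0.0], [-0.1, -0.27, 0.0]], angular=[[0, 0, 0.33], [0, 0, 0.66], [0, 0, 1.0]], grip=[-1, -1, -1])

```text
time: 22.68
position: [0.6072, -0.1764, 0.1698]
eef_rot: [1.393, 2.816, 0.0]
contact_force: [-0.2, 0.6, -0.9]
gripper_width: 0.003
```

Request:
play_rows(delta_pos=[[-0.08, -0.06, 0.0], [-0.15, -0.12, 0.0], [-0.23, -0.18, 0.0]], angular=[[0, 0, 0.33], [0, 0, 0.66], [0, 0, 1.0]], grip=[-1, -1, -1])

```text
time: 23.05
position: [0.6071, -0.2055, 0.1698]
eef_rot: [2.075, 2.359, 0.0]
contact_force: [-0.2, -0.6, -0.7]
gripper_width: 0.005
```

Request:
play_rows(delta_pos=[[-0.09, -0.01, 0.0], [-0.09, -0.01, 0.0], [-0.09, -0.01, 0.0], [-0.09, -0.01, 0.0], [-0.09, -0.01, 0.0]], angular=[[0, 0, 0.33], [0, 0, 0.33], [0, 0, 0.33], [0, 0, 0.33], [0, 0, 0.33]], grip=[-1, -1, -1, -1, -1])

```text
time: 23.68
position: [0.6073, -0.214, 0.1697]
eef_rot: [-2.263, -2.179, -0.0]
contact_force: [-0.1, -0.5, 0.1]
gripper_width: 0.006
```

Run:
```python
from h import *
st()
a=eyes.get_image("scene")
cv2.imwrite("pics/e.png",cv2.resize(a["frame"][140:320,180:400],None,fx=3.5,fy=3.3,interpolation=cv2.INTER_CUBIC)[:,:,::-1])
for z in(.095,.016):
  for d in finder.spot_in(a,"stretcher0"):
    bb=np.array(d["bbox"]); print(round(d["p"],2),bb.round(),px2w(a,(bb[:2]+bb[2:])/2,z).round(3))
```

```text
{'time': 23.675, 'joints': [-0.4578, 0.5926, 1.2255, 0.0001, 1.3236, -0.4202], 'position': [0.6073, -0.214, 0.1697], 'eef_rot': [-2.2629, -2.1792, -0.0002], 'contact_force': [-0.0824, -0.451, 0.1392], 'gripper_width': 0.0061}
0.98 [255. 222. 277. 256.] [ 0.614 -0.074  0.095]
0.69 [232. 228. 255. 266.] [ 0.613 -0.131  0.095]
0.61 [274. 217. 298. 251.] [ 0.619 -0.024  0.095]
0.98 [255. 222. 277. 256.] [ 0.559 -0.05   0.016]
0.69 [232. 228. 255. 266.] [ 0.558 -0.113  0.016]
0.61 [274. 217. 298. 251.] [0.565 0.004 0.016]
```

View pics/e.png

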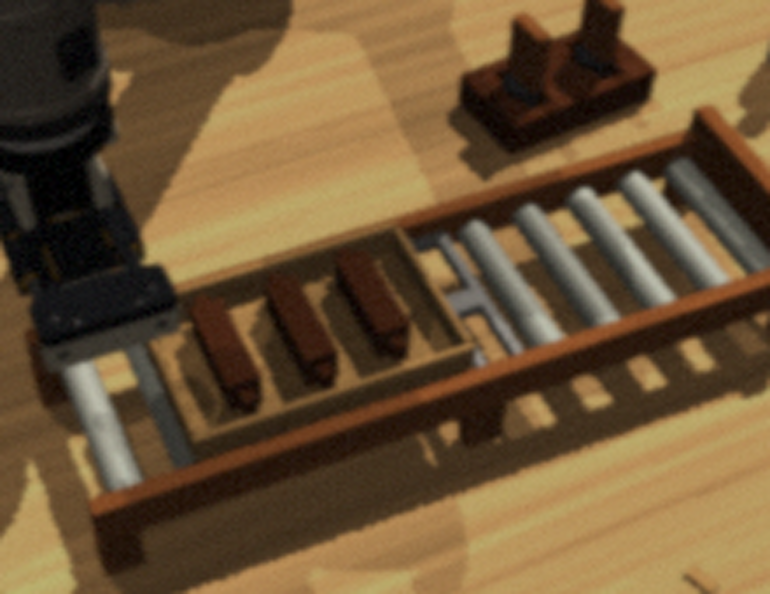

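All three stretchers lie flat in the crate, at (225,355), (305,330) and (375,305). The crate is still in place. I'll lower behind the end wall and push along tool +x.

Request:
play_rows(delta_pos=[[0, 0, 0.4], [0, 0, 0.7], [0, 0, 0.9], [0, 0, 0.9], [0, 0, 0.9]], angular=[[0, 0, 0], [0, 0, 0], [0, 0, 0], [0, 0, 0], [0, 0, 0]], grip=[-1, -1, -1, -1, -1])

```text
time: 24.45
position: [0.6079, -0.2146, 0.0807]
eef_rot: [2.263, 2.177, 0.001]
contact_force: [-0.3, -0.2, 0.1]
gripper_width: 0.005
```

Request:
play_rows(delta_pos=[[0.1, 0, 0], [0.2, 0, 0], [0.26, 0, 0], [0.32, 0, 0], [0.38, 0, 0], [0.46, 0, 0], [0.54, 0, 0], [0.62, 0, 0], [0.7, 0, 0], [0.8, 0, 0], [0.9, 0, 0], [1.0, 0, 0]], angular=[[0, 0, 0], [0, 0, 0], [0, 0, 0], [0, 0, 0], [0, 0, 0], [0, 0, 0], [0, 0, 0], [0, 0, 0], [0, 0, 0], [0, 0, 0], [0, 0, 0], [0, 0, 0]], grip=[-1, -1, -1, -1, -1, -1, -1, -1, -1, -1, -1, -1])

```text
time: 25.95
position: [0.6112, -0.1137, 0.0796]
eef_rot: [-2.264, -2.178, -0.0]
contact_force: [1.1, -0.7, -0.1]
gripper_width: 0.004
```

Run:
```python
from h import *
st()
a=eyes.get_image("scene")
for d in finder.spot_in(a,"stretcher0"):
    bb=np.array(d["bbox"]); print(round(d["p"],2),bb.round(),px2w(a,(bb[:2]+bb[2:])/2,.095).round(3))
```

```text
{'time': 25.95, 'joints': [-0.3072, 0.6365, 1.4103, 0.0, 1.0949, -0.2683], 'position': [0.6112, -0.1137, 0.0796], 'eef_rot': [-2.2642, -2.1778, -0.0], 'contact_force': [1.0974, -0.7342, -0.0831], 'gripper_width': 0.004}
0.83 [286. 215. 306. 246.] [0.62  0.002 0.095]
0.52 [269. 223. 285. 257.] [ 0.627 -0.052  0.095]
```

Request:
play_rows(delta_pos=[[0.1, 0, 0], [0.2, 0, 0], [0.3, 0, 0], [0.4, 0, 0], [0.5, 0, 0], [0.6, 0, 0], [0.7, 0, 0], [0.8, 0, 0], [0.88, 0, 0], [0.94, 0, 0], [1.0, 0, 0]], angular=[[0, 0, 0], [0, 0, 0], [0, 0, 0], [0, 0, 0], [0, 0, 0], [0, 0, 0], [0, 0, 0], [0, 0, 0], [0, 0, 0], [0, 0, 0], [0, 0, 0]], grip=[-1, -1, -1, -1, -1, -1, -1, -1, -1, -1, -1])

```text
time: 27.42
position: [0.6151, -0.0142, 0.0798]
eef_rot: [2.264, 2.178, 0.0]
contact_force: [0.0, -1.5, 0.3]
gripper_width: 0.002
```

Request:
play_rows(delta_pos=[[0.07, 0, 0], [0.14, 0, 0], [0.2, 0, 0], [0.26, 0, 0], [0.32, 0, 0], [0.37, 0, 0], [0.42, 0, 0], [0.47, 0, 0], [0.51, 0, 0], [0.55, 0, 0], [0.58, 0, 0], [0.61, 0, 0]], angular=[[0, 0, 0], [0, 0, 0], [0, 0, 0], [0, 0, 0], [0, 0, 0], [0, 0, 0], [0, 0, 0], [0, 0, 0], [0, 0, 0], [0, 0, 0], [0, 0, 0], [0, 0, 0]], grip=[-1, -1, -1, -1, -1, -1, -1, -1, -1, -1, -1, -1])

```text
time: 28.92
position: [0.6175, 0.0466, 0.0797]
eef_rot: [-2.264, -2.178, -0.0]
contact_force: [0.8, -1.3, -0.6]
gripper_width: 0.006
```

```bash
cat > m3.py <<'E'
from fit import *
st(); t=[.6178,.0483,-.043]
q0=np.r_[R2(t,(0,.12)) if 0 else [t[0]+.043*.12,t[1]+.12],-.043]
for n in("scene","top"):
    im=eyes.get_image(n)
    for d in finder.cut_out(im,"crate")[:1]:
        m=cv2.morphologyEx(d["pixels"].astype(np.uint8),cv2.MORPH_CLOSE,np.ones((21,21)))
        q,e=fit([(im,m)],"crate",q0,.07); print(n,q.round(4),round(e,3),"track y",round(np.dot(q[:2]-t[:2],[.043,.999]),4))
    for d in finder.spot_in(im,"stretcher0"):
        bb=np.array(d["bbox"]); print(n,round(d["p"],2),px2w(im,(bb[:2]+bb[2:])/2,.095).round(3))
E
python3 m3.py
```

```text
{'time': 28.925, 'joints': [-0.0484, 0.6323, 1.4182, 0.0001, 1.0911, -0.0094], 'position': [0.6175, 0.0466, 0.0797], 'eef_rot': [-2.2644, -2.1776, -0.0001], 'contact_force': [0.7713, -1.2887, -0.5691], 'gripper_width': 0.0063}
scene [ 0.6205  0.1591 -0.0586] 0.343 track y 0.1108
scene 0.85 [0.629 0.216 0.095]
scene 0.61 [0.624 0.153 0.095]
scene 0.53 [0.642 0.103 0.095]
top [ 0.6239  0.1694 -0.0305] 0.506 track y 0.1212
top 0.6 [0.616 0.215 0.095]
top 0.51 [0.625 0.16  0.095]
```

Request:
play_rows(delta_pos=[[0.03, 0, 0], [0.06, 0, 0], [0.09, 0, 0], [0.12, 0, 0], [0.15, 0, 0], [0.17, 0, 0], [0.19, 0, 0]], angular=[[0, 0, 0], [0, 0, 0], [0, 0, 0], [0, 0, 0], [0, 0, 0], [0, 0, 0], [0, 0, 0]], grip=[-1, -1, -1, -1, -1, -1, -1])

```text
time: 30.1
position: [0.6182, 0.0656, 0.0797]
eef_rot: [-2.264, -2.178, -0.0]
contact_force: [-0.4, -0.7, -1.0]
gripper_width: 0.009
```

Request:
play_rows(delta_pos=[[0.02, 0, 0], [0.04, 0, 0]], angular=[[0, 0, 0], [0, 0, 0]], grip=[-1, -1])

```text
time: 30.35
position: [0.6184, 0.0695, 0.0797]
eef_rot: [-2.264, -2.178, -0.0]
contact_force: [-0.2, -0.5, 0.1]
gripper_width: 0.003
```

Request:
play_rows(delta_pos=[[0.02, 0, 0], [0.03, 0, 0]], angular=[[0, 0, 0], [0, 0, 0]], grip=[-1, -1])

```text
time: 30.6
position: [0.6185, 0.0726, 0.0797]
eef_rot: [-2.264, -2.178, -0.0]
contact_force: [0.4, -0.4, -0.3]
gripper_width: 0.006
```

No stop yet; I'll creep on.

Request:
play_rows(delta_pos=[[0.02, 0, 0], [0.03, 0, 0]], angular=[[0, 0, 0], [0, 0, 0]], grip=[-1, -1])

```text
time: 30.85
position: [0.6186, 0.0743, 0.0797]
eef_rot: [2.263, 2.177, -0.002]
contact_force: [-0.0, -8.1, -0.4]
gripper_width: 0.006
```

Request:
play_rows(delta_pos=[[0.02, 0, 0], [0.03, 0, 0]], angular=[[0, 0, 0], [0, 0, 0]], grip=[-1, -1])

```text
time: 31.1
position: [0.6186, 0.0744, 0.0798]
eef_rot: [2.262, 2.175, -0.007]
contact_force: [-1.8, -17.7, 0.4]
gripper_width: 0.008
```

```bash
python3 m3.py
```

```text
{'time': 31.1, 'joints': [0.0001, 0.6394, 1.4041, -0.0069, 1.0988, 0.0423], 'position': [0.6186, 0.0744, 0.0798], 'eef_rot': [2.2616, 2.1749, -0.0075], 'contact_force': [-1.7749, -17.7262, 0.415], 'gripper_width': 0.0078}
scene [ 0.6218  0.1863 -0.0292] 0.42 track y 0.1381
scene 0.72 [0.628 0.183 0.095]
scene 0.6 [0.627 0.238 0.095]
top [ 0.6216  0.1868 -0.0594] 0.494 track y 0.1385
top 0.54 [0.617 0.236 0.095]
```

The crate is against the stop: force 17.7 N, no motion, and the fit gives track y of 0.138. I'll back off, rise and turn toward the stand, then measure slots and keys with a clear view.

Run:
```python
from plan import *
p,a=now()
plan([(p[0],p[1]-.03,p[2],a,-1,0),(p[0]-.01,p[1]-.04,.19,a,-1,0),(.45,.10,.19,.073,-.05,2)])
```

```text
1 {"delta_pos":[[-0.3, 0.01, 0.0], [-0.35, -0.04, -0.55]],"angular":[[0, 0, 0.0], [0, 0, 0.0]],"grip":[-1, -1]}
2 {"delta_pos":[[-0.05, -0.04, -0.55], [0.01, -0.21, -0.55], [0.06, -0.37, -0.55], [0.12, -0.53, -0.55]],"angular":[[0, 0, 0.0], [0, 0, -0.32], [0, 0, -0.64], [0, 0, -0.96]],"grip":[-1, -0.05, -0.05, -0.05]}
3 {"delta_pos":[[0.13, -0.11, 0.0], [0.26, -0.22, 0.0], [0.39, -0.33, 0.0]],"angular":[[0, 0, -0.33], [0, 0, -0.65], [0, 0, -0.97]],"grip":[-0.05, -0.05, -0.05]}
4 {"delta_pos":[[0.17, -0.04, 0.0], [0.34, -0.07, 0.0], [0.51, -0.11, 0.0]],"angular":[[0, 0, -0.32], [0, 0, -0.64], [0, 0, -0.96]],"grip":[-0.05, -0.05, -0.05]}
5 {"delta_pos":[[0.16, 0.05, 0.0], [0.16, 0.05, 0.0], [0.16, 0.05, 0.0]],"angular":[[0, 0, -0.33], [0, 0, -0.33], [0, 0, -0.33]],"grip":[-0.05, -0.05, -0.05]}
```

Request:
play_rows(delta_pos=[[-0.15, 0.0, 0.0], [-0.3, 0.0, 0.0], [-0.35, -0.04, -0.55]], angular=[[0, 0, 0], [0, 0, 0.0], [0, 0, 0.0]], grip=[-1, -1, -1])

```text
time: 31.78
position: [0.6106, 0.0426, 0.131]
eef_rot: [-2.26, -2.171, 0.01]
contact_force: [0.8, -0.2, 0.5]
gripper_width: 0.008
```

Request:
play_rows(delta_pos=[[-0.05, -0.04, -0.55], [0.01, -0.21, -0.55], [0.06, -0.37, -0.55], [0.12, -0.53, -0.55]], angular=[[0, 0, 0.0], [0, 0, -0.32], [0, 0, -0.64], [0, 0, -0.96]], grip=[-1, -0.05, -0.05, -0.05])

```text
time: 32.28
position: [0.5603, 0.0576, 0.1899]
eef_rot: [1.645, 2.677, 0.001]
contact_force: [0.3, 0.2, -0.2]
gripper_width: 0.28
```

Request:
play_rows(delta_pos=[[0.13, -0.11, 0.0], [0.26, -0.22, 0.0], [0.39, -0.33, 0.0]], angular=[[0, 0, -0.33], [0, 0, -0.65], [0, 0, -0.97]], grip=[-0.05, -0.05, -0.05])

```text
time: 32.65
position: [0.5134, 0.0778, 0.1899]
eef_rot: [0.919, 3.004, 0.001]
contact_force: [-1.0, -0.6, 0.7]
gripper_width: 0.474
```

Request:
play_rows(delta_pos=[[0.17, -0.04, 0.0], [0.34, -0.07, 0.0], [0.51, -0.11, 0.0]], angular=[[0, 0, -0.32], [0, 0, -0.64], [0, 0, -0.96]], grip=[-0.05, -0.05, -0.05])

```text
time: 33.02
position: [0.4651, 0.0976, 0.1899]
eef_rot: [0.143, 3.138, 0.001]
contact_force: [0.0, -0.5, 0.6]
gripper_width: 0.476
```

Request:
play_rows(delta_pos=[[0.16, 0.05, 0.0], [0.16, 0.05, 0.0], [0.16, 0.05, 0.0]], angular=[[0, 0, -0.33], [0, 0, -0.33], [0, 0, -0.33]], grip=[-0.05, -0.05, -0.05])

```text
time: 33.4
position: [0.4508, 0.1038, 0.19]
eef_rot: [-0.114, 3.138, 0.0]
contact_force: [0.8, -0.4, 0.6]
gripper_width: 0.475
```

```bash
cat > m4.py <<'E'
from fit import *
st()
I={n:eyes.get_image(n) for n in("top","scene")}
sat={n:cv2.cvtColor(cv2.GaussianBlur(im["frame"],(0,0),.6),cv2.COLOR_RGB2HSV)[...,1].astype(np.float32) for n,im in I.items()}
def grid(cx,hx,hy,n=14): 
    X,Y=np.meshgrid(np.linspace(-hx,hx,n),np.linspace(-hy,hy,n)); return np.stack([X.ravel()+cx,Y.ravel(),0*X.ravel()],1)
def ringpts(cx): # steel round a slot
    t=np.linspace(-1,1,20); o=[]
    for d in(.003,): 
        hx,hy=.027+d,.010+d
        o+=[[cx+hx*k,hy*s] for k in t for s in(-1,1)]+[[cx+hx*s,hy*k] for k in t for s in(-1,1)]
    return np.c_[np.array(o),np.zeros(len(o))]
IN=np.vstack([grid(c,.023,.006) for c in(-.036,.036)]); OUT=np.vstack([ringpts(c) for c in(-.036,.036)])
def samp(n,P):
    u=w2px(I[n],P).astype(np.float32); return cv2.remap(sat[n],u[:,:1],u[:,1:],cv2.INTER_LINEAR)[:,0]
def cost(v,ns):
    q=[v[0],v[1],v[2]]; return sum(samp(n,place(OUT,q,.067)).mean()-samp(n,place(IN,q,.067)).mean() for n in ns)
for ns in(("top",),("scene",),("top","scene")):
    best=min(((cost((x,y,-.043),ns),x,y) for x in np.arange(.603,.634,.001) for y in np.arange(.033,.064,.001)))
    r=minimize(cost,[best[1],best[2],-.043],args=(ns,),method="Nelder-Mead",options=dict(initial_simplex=np.array([best[1],best[2],-.043])+np.array([[0,0,0],[.002,0,0],[0,.002,0],[0,0,.02]])))
    print("slots",ns,np.round(best,4),r.x.round(4),round(r.fun,1))
for n,im in I.items():
    for t,z in(("key0",.076),("stand",None)):
        for d in finder.cut_out(im,t):
            if d["p"]<.3: continue
            if t=="stand": print(n,"stand",np.round(fit([(im,d["pixels"])],"standkeys",[.4,.266,.07],0)[0],4))
            else:
                m=d["pixels"].astype(np.uint8); bb=np.array(d["bbox"]);print(n,"key",round(d["p"],2),bb.round(),px2w(im,(bb[:2]+bb[2:])/2,z).round(4))
s=I["scene"]; tp=I["top"]
q=r.x
def ov(im,l,t,w,h,S):
    f=cv2.resize(im["frame"][t:t+h,l:l+w],None,fx=S,fy=S,interpolation=cv2.INTER_CUBIC)
    for c in(-.036,.036):
        P=place(np.array([[c-.027,-.01,0],[c+.027,-.01,0],[c+.027,.01,0],[c-.027,.01,0]]),q,.067)
        cv2.polylines(f,[((w2px(im,P)-[l,t]+.5)*S).astype(np.int32)],True,(0,255,0),1)
    return f
a=ov(s,270,130,100,130,4); b=ov(tp,180,150,100,130,4); cv2.imwrite("pics/f.png",np.hstack([a,b])[:,:,::-1])
E
python3 m4.py
```

```text
{'time': 33.4, 'joints': [0.0602, 0.2461, 1.7192, 0.0002, 1.1753, -1.5835], 'position': [0.4508, 0.1038, 0.19], 'eef_rot': [-0.1143, 3.1385, 0.0003], 'contact_force': [0.8219, -0.4255, 0.5807], 'gripper_width': 0.4754}
slots ('top',) [-5.13466e+01  6.15000e-01  4.90000e-02] [ 0.615   0.0487 -0.0323] -51.6
slots ('scene',) [-7.0858e+01  6.2300e-01  4.7000e-02] [ 0.6227  0.0471 -0.0365] -71.1
slots ('top', 'scene') [-1.076464e+02  6.190000e-01  4.800000e-02] [ 0.6188  0.0479 -0.0349] -108.0
top key 0.66 [179. 243. 194. 260.] [0.3932 0.2957 0.076 ]
top stand [0.3982 0.2653 0.0496]
top stand [0.4   0.266 0.07 ]
scene key 0.73 [322. 144. 338. 170.] [0.4089 0.2242 0.076 ]
scene key 0.59 [344. 135. 359. 163.] [0.4074 0.2972 0.076 ]
scene stand [0.402  0.2643 0.0709]
scene stand [0.4   0.266 0.07 ]
```

View pics/f.png

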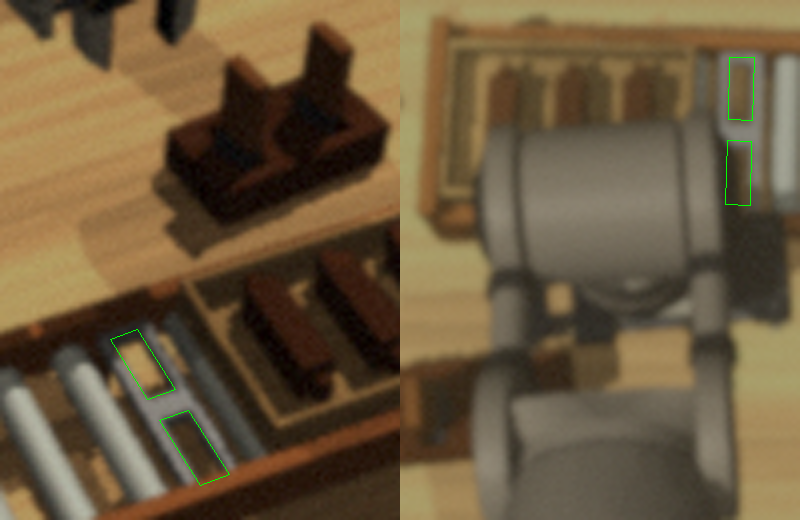

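The slot outlines fit in both views: scene (142,365) and (195,448), top (741,88) and (738,172). The middle of the slots is at about (0.618, 0.0485). The keys stand upright at scene (245,110) and (330,75). I'll fit the key poses and go to the nearer key.

Run:
```python
from fit import *; from plan import *
im=eyes.get_image("scene")
for d in finder.cut_out(im,"key0"):
    if d["p"]<.3: continue
    bb=np.array(d["bbox"]); c=px2w(im,(bb[:2]+bb[2:])/2,.076)
    M["h"]=[M["key0"][0]]
    for m in("key0","h"): 
        q,e=fit([(im,d["pixels"])],m,[.402,c[1],.068],.036); print(m,q.round(4),round(e,3))
k=R2([.4003,.2655,.068],(0,-.038)); print(k)
plan([(k[0],k[1],.19,.068,-.05,1),(k[0],k[1],.11,.068,-.05,1),(k[0],k[1],.072,.068,-.05,2),(k[0],k[1],.072,.068,-1,6)],step=.055)
```

```text
key0 [ 0.403   0.2992 -0.0683] 0.106
h [ 0.4063  0.2961 -0.1114] 0.129
key0 [ 0.4079  0.2258 -0.0544] 0.123
h [0.4102 0.2241 0.0197] 0.153
[0.40288201 0.22758782]
1 {"delta_pos":[[0.13, 0.42, 0.0], [0.25, 0.85, 0.0]],"angular":[[0, 0, 0.0], [0, 0, 0.01]],"grip":[-0.05, -0.05]}
2 {"delta_pos":[[0.13, 0.42, 0.0], [0.13, 0.42, 0.0], [0.13, 0.42, 0.4], [0.13, 0.42, 0.8], [0.13, 0.42, 0.8]],"angular":[[0, 0, 0.0], [0, 0, 0.0], [0, 0, 0.0], [0, 0, 0.0], [0, 0, 0.0]],"grip":[-0.05, -0.05, -0.05, -0.05, -0.05]}
3 {"delta_pos":[[0.0, 0.0, 0.38], [0.0, 0.0, 0.38], [0.0, 0.0, 0.38], [0.0, 0.0, 0.38], [0.0, 0.0, 0.38], [0.0, 0.0, 0.38], [0.0, 0.0, 0.38], [0.0, 0.0, 0.38], [0.0, 0.0, 0.38], [0.0, 0.0, 0.38]],"angular":[[0, 0, 0.0], [0, 0, 0.0], [0, 0, 0.0], [0, 0, 0.0], [0, 0, 0.0], [0, 0, 0.0], [0, 0, 0.0], [0, 0, 0.0], [0, 0, 0.0], [0, 0, 0.0]],"grip":[-0.05, -0.05, -0.05, -1, -1, -1, -1, -1, -1, -1]}
```

Request:
play_rows(delta_pos=[[0.13, 0.42, 0.0], [0.25, 0.85, 0.0]], angular=[[0, 0, 0.0], [0, 0, 0.01]], grip=[-0.05, -0.05], grip_force=35)

```text
time: 34.05
position: [0.4186, 0.1874, 0.1897]
eef_rot: [-0.108, 3.14, 0.0]
contact_force: [0.5, 0.6, -0.1]
gripper_width: 0.473
```

Request:
play_rows(delta_pos=[[0.12, 0.42, 0.0], [0.12, 0.42, 0.0], [0.12, 0.42, 0.4], [0.12, 0.42, 0.8], [0.12, 0.42, 0.8]], angular=[[0, 0, 0.0], [0, 0, 0.0], [0, 0, 0.0], [0, 0, 0.0], [0, 0, 0.0]], grip=[-0.05, -0.05, -0.05, -0.05, -0.05])

```text
time: 34.67
position: [0.4023, 0.2265, 0.1078]
eef_rot: [0.11, -3.134, 0.003]
contact_force: [1.3, 0.6, 0.1]
gripper_width: 0.475
```

Request:
play_rows(delta_pos=[[0.0, 0.0, 0.15], [0.0, 0.0, 0.3], [0.0, 0.0, 0.38], [0.0, 0.0, 0.38], [0.0, 0.0, 0.38], [0.0, 0.0, 0.38], [0.0, 0.0, 0.38], [0.0, 0.0, 0.38], [0.0, 0.0, 0.38], [0.0, 0.0, 0.38]], angular=[[0, 0, 0.0], [0, 0, 0.0], [0, 0, 0.0], [0, 0, 0.0], [0, 0, 0.0], [0, 0, 0.0], [0, 0, 0.0], [0, 0, 0.0], [0, 0, 0.0], [0, 0, 0.0]], grip=[-0.05, -0.05, -0.05, -0.05, -1, -1, -1, -1, -1, -1])

```text
time: 35.92
position: [0.4038, 0.2279, 0.0718]
eef_rot: [-0.112, 3.139, 0.0]
contact_force: [-0.8, -0.7, 1.6]
gripper_width: 0.148
```

Run:
```python
from plan import *
st(); p,a=now()
t=[.618,.0487,-.042]
k=R2(t,(.036,0)); print(k)
plan([(p[0],p[1],.13,a,-1,0),(p[0],p[1],.18,a,-1,0),(k[0],k[1],.18,-.042,-1,1),(k[0],k[1],.145,-.042,-1,3)])
```

```text
{'time': 35.925, 'joints': [0.3483, 0.4031, 1.8735, 0.0001, 0.8648, -1.2936], 'position': [0.4038, 0.2279, 0.0718], 'eef_rot': [-0.1115, 3.1395, 0.0001], 'contact_force': [-0.8167, -0.6537, 1.5608], 'gripper_width': 0.1477}
[0.65396825 0.04718844]
1 {"delta_pos":[[0.0, 0.0, -0.58]],"angular":[[0, 0, 0.0]],"grip":[-1]}
2 {"delta_pos":[[0.0, 0.0, -0.5], [-0.39, -0.33, -0.5], [-0.79, -0.66, -0.5]],"angular":[[0, 0, 0.0], [0, 0, 0.04], [0, 0, 0.07]],"grip":[-1, -1, -1]}
3 {"delta_pos":[[-0.41, -0.32, 0.0], [-0.81, -0.63, 0.0]],"angular":[[0, 0, 0.04], [0, 0, 0.07]],"grip":[-1, -1]}
4 {"delta_pos":[[-0.42, -0.3, 0.0], [-0.84, -0.6, 0.0], [-0.84, -0.6, 0.0], [-0.84, -0.6, 0.35], [-0.84, -0.6, 0.35], [-0.84, -0.6, 0.35], [-0.84, -0.6, 0.35]],"angular":[[0, 0, 0.04], [0, 0, 0.08], [0, 0, 0.08], [0, 0, 0.08], [0, 0, 0.08], [0, 0, 0.08], [0, 0, 0.08]],"grip":[-1, -1, -1, -1, -1, -1, -1]}
```

Key gripped (0.148 ≈ 14 mm). I'll carry it to a hover above the far slot.

Request:
play_rows(delta_pos=[[0.0, 0.0, -0.25], [0.0, 0.0, -0.58], [0.0, 0.0, -0.58]], angular=[[0, 0, 0.0], [0, 0, 0.0], [0, 0, 0.0]], grip=[-1, -1, -1])

```text
time: 36.3
position: [0.4051, 0.2284, 0.1314]
eef_rot: [-0.111, 3.135, 0.002]
contact_force: [0.2, -0.7, -2.1]
gripper_width: 0.143
```

Request:
play_rows(delta_pos=[[0.0, 0.0, -0.5], [-0.39, -0.33, -0.5], [-0.79, -0.66, -0.5]], angular=[[0, 0, 0.0], [0, 0, 0.04], [0, 0, 0.07]], grip=[-1, -1, -1])

```text
time: 36.67
position: [0.4877, 0.1673, 0.1791]
eef_rot: [0.055, -3.141, -0.0]
contact_force: [0.7, 0.2, -1.7]
gripper_width: 0.152
```

Request:
play_rows(delta_pos=[[-0.41, -0.32, 0.0], [-0.81, -0.63, 0.0]], angular=[[0, 0, 0.04], [0, 0, 0.07]], grip=[-1, -1])

```text
time: 36.92
position: [0.571, 0.1063, 0.1778]
eef_rot: [-0.005, -3.139, -0.0]
contact_force: [0.2, -0.2, -2.1]
gripper_width: 0.149
```

Request:
play_rows(delta_pos=[[-0.42, -0.3, 0.0], [-0.84, -0.6, 0.0], [-0.84, -0.6, 0.0], [-0.84, -0.6, 0.2], [-0.84, -0.6, 0.35], [-0.84, -0.6, 0.35], [-0.84, -0.6, 0.35], [-0.84, -0.6, 0.35]], angular=[[0, 0, 0.04], [0, 0, 0.08], [0, 0, 0.08], [0, 0, 0.08], [0, 0, 0.08], [0, 0, 0.08], [0, 0, 0.08], [0, 0, 0.08]], grip=[-1, -1, -1, -1, -1, -1, -1, -1])

```text
time: 37.92
position: [0.6546, 0.0474, 0.1456]
eef_rot: [0.069, 3.139, 0.0]
contact_force: [-0.2, 0.2, -1.5]
gripper_width: 0.153
```

```bash
cat > m5.py <<'E'
from fit import *; from plan import *
st(); p,a=now()
im=eyes.get_image("scene"); zc=p[2]-.036
l,t,w,h,S=280,170,100,100,6
f=cv2.resize(im["frame"][t:t+h,l:l+w],None,fx=S,fy=S,interpolation=cv2.INTER_CUBIC)
H=[box(-24,24,-8,8,-26,-16),box(-8,8,-8,8,-16,0),box(-18,18,-18,18,0,8),box(-20,20,-7,7,8,72)]
for b in H:
    P=place(b,[p[0],p[1],a],zc); hl=cv2.convexHull(((w2px(im,P)-[l,t]+.5)*S).astype(np.int32)); cv2.polylines(f,[hl],True,(0,255,0),1)
for c in(-.036,.036):
    P=place(np.array([[c-.027,-.01,0],[c+.027,-.01,0],[c+.027,.01,0],[c-.027,.01,0]]),[.618,.0487,-.042],.067)
    cv2.polylines(f,[((w2px(im,P)-[l,t]+.5)*S).astype(np.int32)],True,(255,255,0),1)
cv2.imwrite("pics/g.png",f[:,:,::-1])
E
python3 m5.py
```

```text
{'time': 37.925, 'joints': [-0.0444, 0.6334, 1.2191, 0.0001, 1.2875, -1.5712], 'position': [0.6546, 0.0474, 0.1456], 'eef_rot': [0.069, 3.1392, 0.0001], 'contact_force': [-0.2233, 0.174, -1.5094], 'gripper_width': 0.1529}
```

View pics/g.png

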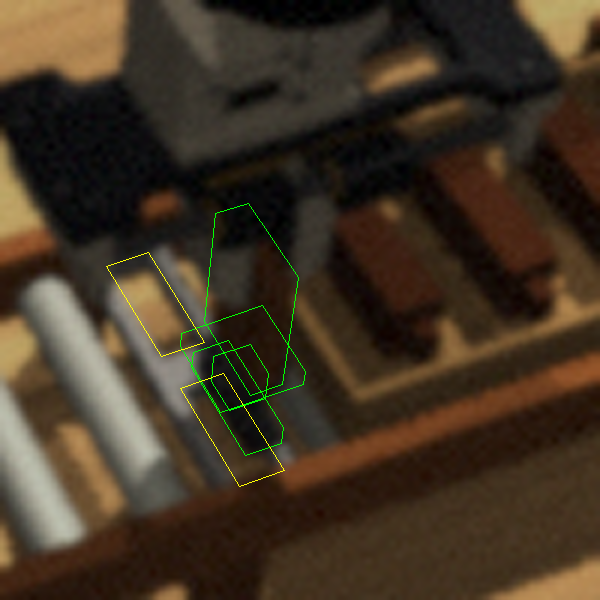

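In the picture the key's handle at (275,290) and dark head at (255,410) lie over the far slot at (235,430), but the head itself is too dark to judge. I'll go down in small guarded steps instead.

Request:
play_rows(delta_pos=[[0, 0, 0.08], [0, 0, 0.15], [0, 0, 0.18], [0, 0, 0.18]], angular=[[0, 0, 0], [0, 0, 0], [0, 0, 0], [0, 0, 0]], grip=[-1, -1, -1, -1])

```text
time: 38.48
position: [0.654, 0.0473, 0.1262]
eef_rot: [-0.07, -3.14, -0.0]
contact_force: [0.8, -0.5, -1.7]
gripper_width: 0.148
```

Request:
play_rows(delta_pos=[[0, 0, 0.02], [0, 0, 0.04], [0, 0, 0.04]], angular=[[0, 0, 0], [0, 0, 0], [0, 0, 0]], grip=[-1, -1, -1])

```text
time: 38.85
position: [0.6541, 0.0473, 0.1226]
eef_rot: [-0.069, -3.141, -0.0]
contact_force: [0.3, 0.4, -1.6]
gripper_width: 0.151
```

Run:
```python
from h import *
s=st(); print(s["torque"])
```

```text
{'time': 38.85, 'joints': [-0.0447, 0.653, 1.2487, 0.0001, 1.2402, -1.5713], 'position': [0.6541, 0.0473, 0.1226], 'eef_rot': [-0.0695, -3.1406, -0.0002], 'contact_force': [0.271, 0.4247, -1.6093], 'gripper_width': 0.1511}
[ 0.02301792 -0.00455327 -0.05539337]
```

It is 6 mm past the plate surface with no contact, so the head is entering the slot. I'll continue down to the collar.

Request:
play_rows(delta_pos=[[0, 0, 0.04], [0, 0, 0.08], [0, 0, 0.12], [0, 0, 0.12]], angular=[[0, 0, 0], [0, 0, 0], [0, 0, 0], [0, 0, 0]], grip=[-1, -1, -1, -1])

```text
time: 39.35
position: [0.6539, 0.0473, 0.1101]
eef_rot: [-0.069, -3.14, -0.0]
contact_force: [0.6, -0.1, -2.1]
gripper_width: 0.15
```

Request:
play_rows(delta_pos=[[0, 0, 0.03], [0, 0, 0.06], [0, 0, 0.06]], angular=[[0, 0, 0], [0, 0, 0], [0, 0, 0]], grip=[-1, -1, -1])

```text
time: 39.72
position: [0.6541, 0.0473, 0.1044]
eef_rot: [-0.069, -3.14, -0.0]
contact_force: [-0.6, -0.3, -2.2]
gripper_width: 0.148
```

Request:
play_rows(delta_pos=[[0, 0, 0.01], [0, 0, 0.02], [0, 0, 0.02]], angular=[[0, 0, 0], [0, 0, 0], [0, 0, 0]], grip=[-1, -1, -1])

```text
time: 40.1
position: [0.6544, 0.0472, 0.1029]
eef_rot: [0.07, 3.14, 0.0]
contact_force: [0.4, 0.2, -0.1]
gripper_width: 0.15
```

Collar down at z 0.103 and the weight has come off. Quarter turn now.

Request:
play_rows(delta_pos=[[0, 0, 0], [0, 0, 0], [0, 0, 0], [0, 0, 0]], angular=[[0, 0, 0.33], [0, 0, 0.66], [0, 0, 1.0], [0, 0, 1.0]], grip=[-1, -1, -1, -1])

```text
time: 40.6
position: [0.6544, 0.0473, 0.1029]
eef_rot: [0.878, 3.016, 0.0]
contact_force: [0.0, -0.1, -2.0]
gripper_width: 0.145
```

Request:
play_rows(delta_pos=[[0, 0, 0], [0, 0, 0], [0, 0, 0], [0, 0, 0]], angular=[[0, 0, 0.33], [0, 0, 0.66], [0, 0, 1.0], [0, 0, 1.0]], grip=[-1, -1, -1, -1])

```text
time: 41.1
position: [0.6544, 0.0473, 0.1029]
eef_rot: [1.624, 2.689, 0.0]
contact_force: [0.9, 0.2, -0.7]
gripper_width: 0.151
```

Request:
play_rows(delta_pos=[[0, 0, 0], [0, 0, 0], [0, 0, 0], [0, 0, 0], [0, 0, 0]], angular=[[0, 0, 0.33], [0, 0, 0.66], [0, 0, 1.0], [0, 0, 1.0], [0, 0, 1.0]], grip=[-1, -1, -1, -1, -1])

```text
time: 41.72
position: [0.6544, 0.0473, 0.1028]
eef_rot: [2.263, 2.179, 0.0]
contact_force: [0.1, -0.3, 0.2]
gripper_width: 0.154
```

Run:
```python
from plan import *
s=st(); print(np.round(s["torque"],2)); p,a=now()
k=R2([.4003,.2655,.068],(0,.038)); k[0]+=.001; print(a,k)
plan([(p[0],p[1],p[2],a,-.4,3),(p[0],p[1],.14,a,-.4,0),(p[0],p[1],.19,a,-.4,0),(k[0],k[1],.19,.068,-.05,2),(k[0],k[1],.11,.068,-.05,1)])
```

```text
{'time': 41.725, 'joints': [-0.0446, 0.6712, 1.272, 0.0001, 1.1981, -0.0065], 'position': [0.6544, 0.0473, 0.1028], 'eef_rot': [2.2632, 2.1785, 0.0005], 'contact_force': [0.1339, -0.2518, 0.1952], 'gripper_width': 0.154}
[-0.04  0.08  0.03]
-1.608929140589253 [0.39871799 0.30341218]
1 {"delta_pos":[[0.0, 0.0, 0.0], [0.0, 0.0, 0.0], [0.0, 0.0, 0.0], [0.0, 0.0, 0.0], [0.0, 0.0, -0.37], [0.0, 0.0, -0.87], [0.25, -0.27, -0.87], [0.49, -0.53, -0.87], [0.74, -0.8, -0.87]],"angular":[[0, 0, 0.0], [0, 0, 0.0], [0, 0, 0.0], [0, 0, 0.0], [0, 0, 0.0], [0, 0, 0.0], [0, 0, -0.32], [0, 0, -0.64], [0, 0, -0.96]],"grip":[-0.4, -0.4, -0.4, -0.4, -0.4, -0.4, -0.05, -0.05, -0.05]}
2 {"delta_pos":[[0.34, -0.11, 0.0], [0.68, -0.22, 0.0]],"angular":[[0, 0, -0.32], [0, 0, -0.64]],"grip":[-0.05, -0.05]}
3 {"delta_pos":[[0.37, 0.0, 0.0], [0.73, 0.01, 0.0]],"angular":[[0, 0, -0.32], [0, 0, -0.64]],"grip":[-0.05, -0.05]}
4 {"delta_pos":[[0.34, 0.12, 0.0], [0.68, 0.25, 0.0]],"angular":[[0, 0, -0.32], [0, 0, -0.64]],"grip":[-0.05, -0.05]}
5 {"delta_pos":[[0.28, 0.22, 0.0], [0.28, 0.22, 0.0], [0.28, 0.22, 0.0], [0.28, 0.22, 0.4], [0.28, 0.22, 0.8], [0.28, 0.22, 0.8]],"angular":[[0, 0, -0.32], [0, 0, -0.32], [0, 0, -0.32], [0, 0, -0.32], [0, 0, -0.32], [0, 0, -0.32]],"grip":[-0.05, -0.05, -0.05, -0.05, -0.05, -0.05]}
```

Request:
play_rows(delta_pos=[[0.0, 0.0, 0.0], [0.0, 0.0, 0.0], [0.0, 0.0, 0.0], [0.0, 0.0, -0.15], [0.0, 0.0, -0.45], [0.0, 0.0, -0.87], [0.25, -0.27, -0.87], [0.49, -0.53, -0.87], [0.74, -0.8, -0.87]], angular=[[0, 0, 0.0], [0, 0, 0.0], [0, 0, 0.0], [0, 0, 0.0], [0, 0, 0.0], [0, 0, 0.0], [0, 0, -0.32], [0, 0, -0.64], [0, 0, -0.96]], grip=[-0.4, -0.4, -0.4, -0.4, -0.4, -0.4, -0.05, -0.05, -0.05])

```text
time: 42.85
position: [0.5771, 0.1254, 0.1911]
eef_rot: [1.651, 2.671, 0.002]
contact_force: [0.5, -0.5, -0.4]
gripper_width: 0.472
```

Request:
play_rows(delta_pos=[[0.34, -0.11, 0.0], [0.68, -0.22, 0.0]], angular=[[0, 0, -0.32], [0, 0, -0.64]], grip=[-0.05, -0.05])

```text
time: 43.1
position: [0.5272, 0.1768, 0.1911]
eef_rot: [1.181, 2.909, 0.002]
contact_force: [-0.1, 0.7, -1.1]
gripper_width: 0.475
```

Request:
play_rows(delta_pos=[[0.37, 0.0, 0.0], [0.73, 0.01, 0.0]], angular=[[0, 0, -0.32], [0, 0, -0.64]], grip=[-0.05, -0.05])

```text
time: 43.35
position: [0.4758, 0.2288, 0.191]
eef_rot: [0.68, 3.066, 0.002]
contact_force: [0.1, 0.2, 0.0]
gripper_width: 0.475
```

Request:
play_rows(delta_pos=[[0.34, 0.12, 0.0], [0.68, 0.25, 0.0]], angular=[[0, 0, -0.32], [0, 0, -0.64]], grip=[-0.05, -0.05])

```text
time: 43.6
position: [0.4251, 0.2805, 0.1911]
eef_rot: [0.159, 3.136, 0.002]
contact_force: [1.0, 1.1, -0.1]
gripper_width: 0.478
```

Request:
play_rows(delta_pos=[[0.28, 0.22, 0.0], [0.28, 0.22, 0.0], [0.28, 0.22, 0.0], [0.28, 0.22, 0.4], [0.28, 0.22, 0.8], [0.28, 0.22, 0.8]], angular=[[0, 0, -0.32], [0, 0, -0.32], [0, 0, -0.32], [0, 0, -0.32], [0, 0, -0.32], [0, 0, -0.32]], grip=[-0.05, -0.05, -0.05, -0.05, -0.05, -0.05])

```text
time: 44.35
position: [0.3994, 0.3028, 0.1078]
eef_rot: [0.091, -3.135, 0.004]
contact_force: [0.0, 0.1, 0.0]
gripper_width: 0.472
```

Run:
```python
from plan import *
st()
im=eyes.get_image("scene")
cv2.imwrite("pics/k.png",cv2.resize(im["frame"][110:280,230:400],None,fx=3.5,fy=3.5,interpolation=cv2.INTER_CUBIC)[:,:,::-1])
for d in finder.spot_in(im,"key0"):
    bb=np.array(d["bbox"]); print(round(d["p"],2),bb.round(),px2w(im,(bb[:2]+bb[2:])/2,.105).round(3))
k=R2([.4003,.2655,.068],(0,.038)); k[0]+=.001
plan([(k[0],k[1],.09,.068,-.05,0),(k[0],k[1],.072,.068,-.05,2),(k[0],k[1],.072,.068,-1,6)])
```

```text
{'time': 44.35, 'joints': [0.4958, 0.4119, 1.7286, -0.0002, 1.0067, -1.133], 'position': [0.3994, 0.3028, 0.1078], 'eef_rot': [0.0911, -3.1353, 0.0042], 'contact_force': [0.043, 0.0676, 0.0424], 'gripper_width': 0.4721}
0.91 [310. 218. 329. 246.] [0.655 0.047 0.105]
0.65 [345. 135. 358. 162.] [0.431 0.278 0.105]
1 {"delta_pos":[[0.03, -0.01, 0.21], [0.03, -0.01, 0.39], [0.03, -0.01, 0.39], [0.03, -0.01, 0.39], [0.03, -0.01, 0.39], [0.03, -0.01, 0.39], [0.03, -0.01, 0.39], [0.03, -0.01, 0.39], [0.03, -0.01, 0.39], [0.03, -0.01, 0.39], [0.03, -0.01, 0.39]],"angular":[[0, 0, -0.02], [0, 0, -0.02], [0, 0, -0.02], [0, 0, -0.02], [0, 0, -0.02], [0, 0, -0.02], [0, 0, -0.02], [0, 0, -0.02], [0, 0, -0.02], [0, 0, -0.02], [0, 0, -0.02]],"grip":[-0.05, -0.05, -0.05, -0.05, -1, -1, -1, -1, -1, -1, -1]}
```

View pics/k.png

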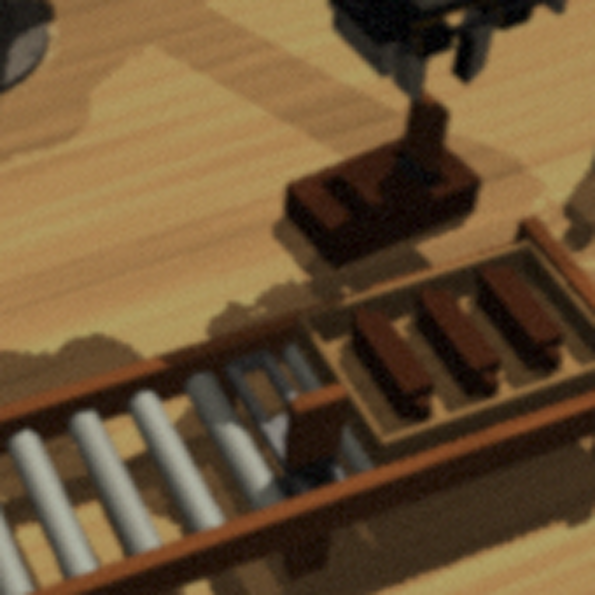

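The first key stands turned and upright in the far slot at (315,430), the crate is home and holds three stretchers. Now the second key.

Request:
play_rows(delta_pos=[[0.02, 0, 0.15], [0.02, 0, 0.3], [0.02, 0, 0.36], [0.02, 0, 0.36], [0.02, 0, 0.36], [0.02, 0, 0.36], [0.02, 0, 0.36], [0.02, 0, 0.36], [0.02, 0, 0.36], [0.02, 0, 0.36]], angular=[[0, 0, -0.02], [0, 0, -0.02], [0, 0, -0.02], [0, 0, -0.02], [0, 0, -0.02], [0, 0, -0.02], [0, 0, -0.02], [0, 0, -0.02], [0, 0, -0.02], [0, 0, -0.02]], grip=[-0.05, -0.05, -0.05, -0.05, -1, -1, -1, -1, -1, -1])

```text
time: 45.7
position: [0.3982, 0.3043, 0.0738]
eef_rot: [-0.111, 3.139, 0.0]
contact_force: [0.0, -0.1, 1.2]
gripper_width: 0.149
```

Run:
```python
from plan import *
st(); p,a=now()
t=[.6184,.0488,-.042]
k=R2(t,(-.036,0)); print(k); z=p[2]
plan([(p[0],p[1],z+.025,a,-1,0),(p[0],p[1],.18,a,-1,0),(k[0],k[1],.18,-.042,-1,1),(k[0],k[1],.16,-.042,-1,0),(k[0],k[1],.145,-.042,-1,3)])
```

```text
{'time': 45.7, 'joints': [0.4995, 0.4561, 1.7711, 0.0, 0.9143, -1.1423], 'position': [0.3982, 0.3043, 0.0738], 'eef_rot': [-0.1114, 3.1395, 0.0001], 'contact_force': [0.0113, -0.1235, 1.2474], 'gripper_width': 0.1488}
[0.58243175 0.05031156]
1 {"delta_pos":[[0.0, 0.0, -0.25], [0.0, 0.0, -0.66]],"angular":[[0, 0, 0.0], [0, 0, 0.0]],"grip":[-1, -1]}
2 {"delta_pos":[[0.0, 0.0, -0.4], [-0.28, -0.44, -0.4], [-0.55, -0.89, -0.4]],"angular":[[0, 0, 0.0], [0, 0, 0.04], [0, 0, 0.07]],"grip":[-1, -1, -1]}
3 {"delta_pos":[[-0.29, -0.43, 0.0], [-0.59, -0.87, 0.0]],"angular":[[0, 0, 0.04], [0, 0, 0.07]],"grip":[-1, -1]}
4 {"delta_pos":[[-0.3, -0.42, 0.0], [-0.61, -0.84, 0.0], [-0.61, -0.84, 0.0], [-0.61, -0.84, 0.2], [-0.61, -0.84, 0.35], [-0.61, -0.84, 0.35], [-0.61, -0.84, 0.35], [-0.61, -0.84, 0.35]],"angular":[[0, 0, 0.04], [0, 0, 0.08], [0, 0, 0.08], [0, 0, 0.08], [0, 0, 0.08], [0, 0, 0.08], [0, 0, 0.08], [0, 0, 0.08]],"grip":[-1, -1, -1, -1, -1, -1, -1, -1]}
```

Request:
play_rows(delta_pos=[[0.0, 0.0, -0.25], [0.0, 0.0, -0.66]], angular=[[0, 0, 0.0], [0, 0, 0.0]], grip=[-1, -1])

```text
time: 45.95
position: [0.3971, 0.3037, 0.1391]
eef_rot: [0.111, -3.136, 0.003]
contact_force: [0.9, 0.9, -1.2]
gripper_width: 0.148
```

Request:
play_rows(delta_pos=[[0.0, 0.0, -0.4], [-0.28, -0.44, -0.4], [-0.55, -0.89, -0.4]], angular=[[0, 0, 0.0], [0, 0, 0.04], [0, 0, 0.07]], grip=[-1, -1, -1])

```text
time: 46.32
position: [0.4599, 0.219, 0.1802]
eef_rot: [-0.056, 3.14, 0.001]
contact_force: [1.2, 0.1, -2.1]
gripper_width: 0.151
```

Request:
play_rows(delta_pos=[[-0.29, -0.43, 0.0], [-0.59, -0.87, 0.0]], angular=[[0, 0, 0.04], [0, 0, 0.07]], grip=[-1, -1])

```text
time: 46.58
position: [0.5219, 0.1332, 0.1796]
eef_rot: [-0.004, -3.141, -0.0]
contact_force: [0.6, 1.0, -0.6]
gripper_width: 0.145
```

Request:
play_rows(delta_pos=[[-0.3, -0.42, 0.0], [-0.61, -0.84, 0.0], [-0.61, -0.84, 0.0], [-0.61, -0.84, 0.2], [-0.61, -0.84, 0.35], [-0.61, -0.84, 0.35], [-0.61, -0.84, 0.35], [-0.61, -0.84, 0.35]], angular=[[0, 0, 0.04], [0, 0, 0.08], [0, 0, 0.08], [0, 0, 0.08], [0, 0, 0.08], [0, 0, 0.08], [0, 0, 0.08], [0, 0, 0.08]], grip=[-1, -1, -1, -1, -1, -1, -1, -1])

```text
time: 47.58
position: [0.5825, 0.0506, 0.1455]
eef_rot: [0.069, 3.139, 0.0]
contact_force: [-0.4, -0.5, -1.3]
gripper_width: 0.147
```

Run:
```python
from plan import *
st(); print(now()[1])
```

```text
{'time': 47.575, 'joints': [-0.0445, 0.5046, 1.4506, 0.0001, 1.185, -1.5714], 'position': [0.5825, 0.0506, 0.1455], 'eef_rot': [0.0689, 3.1394, 0.0001], 'contact_force': [-0.3869, -0.512, -1.3137], 'gripper_width': 0.147}
-0.04391754267098236
```

Request:
play_rows(delta_pos=[[0, 0, 0.07], [0, 0, 0.13], [0, 0, 0.17], [0, 0, 0.18]], angular=[[0, 0, 0], [0, 0, 0], [0, 0, 0], [0, 0, 0]], grip=[-1, -1, -1, -1])

```text
time: 48.08
position: [0.5819, 0.0504, 0.1262]
eef_rot: [-0.07, -3.14, -0.0]
contact_force: [-0.9, -0.6, -1.6]
gripper_width: 0.148
```

Request:
play_rows(delta_pos=[[0, 0, 0.02], [0, 0, 0.04], [0, 0, 0.04]], angular=[[0, 0, 0], [0, 0, 0], [0, 0, 0]], grip=[-1, -1, -1])

```text
time: 48.45
position: [0.582, 0.0504, 0.1226]
eef_rot: [-0.069, -3.141, -0.0]
contact_force: [0.2, 0.5, -0.4]
gripper_width: 0.15
```

It is in the slot. I'll go on to the collar, expected at 0.105.

Request:
play_rows(delta_pos=[[0, 0, 0.04], [0, 0, 0.08], [0, 0, 0.12], [0, 0, 0.12]], angular=[[0, 0, 0], [0, 0, 0], [0, 0, 0], [0, 0, 0]], grip=[-1, -1, -1, -1])

```text
time: 48.95
position: [0.5818, 0.0504, 0.1102]
eef_rot: [-0.069, -3.14, -0.0]
contact_force: [-0.1, -0.5, -1.6]
gripper_width: 0.149
```

Request:
play_rows(delta_pos=[[0, 0, 0.02], [0, 0, 0.04], [0, 0, 0.04]], angular=[[0, 0, 0], [0, 0, 0], [0, 0, 0]], grip=[-1, -1, -1])

```text
time: 49.32
position: [0.582, 0.0504, 0.1065]
eef_rot: [-0.069, -3.141, -0.0]
contact_force: [-0.3, -0.0, -2.2]
gripper_width: 0.148
```

Request:
play_rows(delta_pos=[[0, 0, 0.01], [0, 0, 0.02], [0, 0, 0.02]], angular=[[0, 0, 0], [0, 0, 0], [0, 0, 0]], grip=[-1, -1, -1])

```text
time: 49.7
position: [0.5822, 0.0504, 0.1048]
eef_rot: [0.07, 3.141, 0.0]
contact_force: [-0.4, 0.3, -1.4]
gripper_width: 0.147
```

Request:
play_rows(delta_pos=[[0, 0, 0], [0, 0, 0], [0, 0, 0], [0, 0, 0]], angular=[[0, 0, 0.33], [0, 0, 0.66], [0, 0, 1.0], [0, 0, 1.0]], grip=[-1, -1, -1, -1])

```text
time: 50.2
position: [0.5822, 0.0504, 0.1048]
eef_rot: [0.878, 3.016, 0.0]
contact_force: [-0.3, 0.6, -1.3]
gripper_width: 0.148
```

Request:
play_rows(delta_pos=[[0, 0, 0], [0, 0, 0], [0, 0, 0], [0, 0, 0]], angular=[[0, 0, 0.33], [0, 0, 0.66], [0, 0, 1.0], [0, 0, 1.0]], grip=[-1, -1, -1, -1])

```text
time: 50.7
position: [0.5822, 0.0504, 0.1048]
eef_rot: [1.624, 2.689, 0.0]
contact_force: [0.4, -0.5, -1.6]
gripper_width: 0.153
```

Request:
play_rows(delta_pos=[[0, 0, 0], [0, 0, 0], [0, 0, 0], [0, 0, 0], [0, 0, 0]], angular=[[0, 0, 0.33], [0, 0, 0.66], [0, 0, 1.0], [0, 0, 1.0], [0, 0, 1.0]], grip=[-1, -1, -1, -1, -1])

```text
time: 51.32
position: [0.5821, 0.0502, 0.1048]
eef_rot: [2.263, 2.178, -0.0]
contact_force: [-0.3, -0.6, -0.5]
gripper_width: 0.149
```

Request:
play_rows(delta_pos=[[0, 0, 0], [0, 0, 0], [0, 0, 0], [0, 0, -0.15], [0, 0, -0.45], [0, 0, -0.9], [0, 0, -0.9]], angular=[[0, 0, 0], [0, 0, 0], [0, 0, 0], [0, 0, 0], [0, 0, 0], [0, 0, 0], [0, 0, 0]], grip=[-0.4, -0.4, -0.4, -0.4, -0.4, -0.4, -0.4])

```text
time: 52.2
position: [0.5844, 0.0504, 0.1998]
eef_rot: [2.265, 2.168, 0.01]
contact_force: [-0.2, 0.3, -0.3]
gripper_width: 0.304
```

Request:
play_rows(delta_pos=[[-0.2, 0.5, 0], [-0.4, 1.0, 0], [-0.4, 1.0, 0], [-0.4, 1.0, 0]], angular=[[0, 0, 0], [0, 0, 0], [0, 0, 0], [0, 0, 0]], grip=[-0.4, -0.4, -0.4, -0.4])

```text
time: 52.7
position: [0.6796, 0.0062, 0.1939]
eef_rot: [-2.269, -2.171, 0.002]
contact_force: [-1.0, -0.2, 0.4]
gripper_width: 0.3
```

```bash
cat > m6.py <<'E'
from fit import *
s=st()
ims={n:eyes.get_image(n) for n in("scene","top")}
for n,im in ims.items():
    for d in finder.cut_out(im,"key0"):
        if d["p"]<.3: continue
        bb=np.array(d["bbox"]); c=px2w(im,(bb[:2]+bb[2:])/2,.1)
        q,e=fit([(im,d["pixels"])],"key0",[c[0],c[1],1.53],.067); print(n,"key",round(d["p"],2),bb.round(),q.round(4),round(e,3))
    for d in finder.spot_in(im,"stretcher0"):
        bb=np.array(d["bbox"]); print(n,"str",round(d["p"],2),px2w(im,(bb[:2]+bb[2:])/2,.095).round(3))
a=cv2.resize(ims["scene"]["frame"][100:300,230:430],(400,400),interpolation=cv2.INTER_CUBIC)
b=cv2.resize(ims["top"]["frame"][100:300,150:350],(400,400),interpolation=cv2.INTER_CUBIC)
cv2.imwrite("pics/z.png",np.hstack([a,b])[:,:,::-1])
E
python3 m6.py
```

```text
{'time': 52.7, 'joints': [-0.1037, 0.6491, 1.0565, 0.0003, 1.4378, -0.0595], 'position': [0.6796, 0.0062, 0.1939], 'eef_rot': [-2.2688, -2.1706, 0.0015], 'contact_force': [-1.0027, -0.2413, 0.441], 'gripper_width': 0.3001}
scene key 0.56 [309. 222. 329. 252.] [0.6676 0.0374 0.9828] 0.324
scene key 0.49 [295. 201. 309. 229.] [0.5937 0.0379 1.4762] 0.541
scene key 0.32 [346. 193. 373. 222.] [0.6418 0.1824 1.4   ] 0.516
scene str 0.81 [0.628 0.185 0.095]
scene str 0.59 [0.628 0.235 0.095]
scene str 0.43 [0.664 0.125 0.095]
top str 0.73 [0.615 0.189 0.095]
top str 0.59 [0.622 0.243 0.095]
top str 0.56 [0.612 0.128 0.095]
```

View pics/z.png

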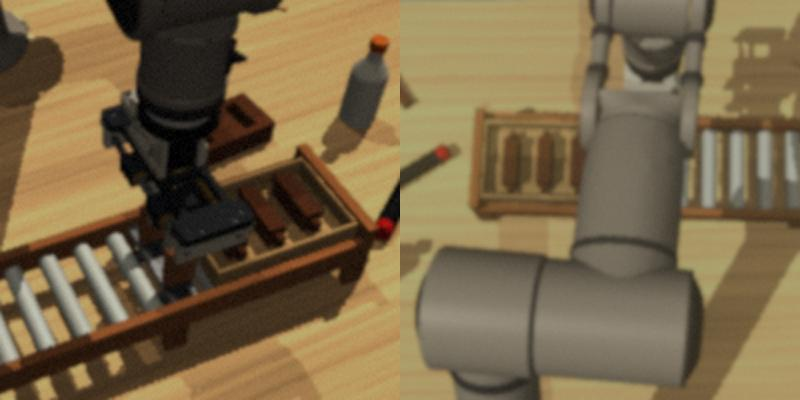

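That move went outward and the hand hides the keys, so I'll move it clear toward -y and look again.

Request:
play_rows(delta_pos=[[0, 0, -0.3], [-0.4, 0, -0.4], [-0.9, 0, -0.4], [-1.0, -0.3, -0.4], [-1.0, -0.8, -0.4], [-1.0, -0.8, -0.4]], angular=[[0, 0, 0], [0, 0, 0], [0, 0, 0], [0, 0, 0], [0, 0, 0], [0, 0, 0]], grip=[-0.4, -0.4, -0.4, -0.4, -0.4, -0.4])

```text
time: 53.75
position: [0.5921, -0.0897, 0.2347]
eef_rot: [-2.268, -2.169, 0.003]
contact_force: [1.1, 0.3, 0.6]
gripper_width: 0.302
```

Request:
play_rows(delta_pos=[[-0.5, -0.4, 0], [-1.0, -0.9, 0], [-1.0, -0.9, 0], [-1.0, -0.9, 0]], angular=[[0, 0, 0], [0, 0, 0], [0, 0, 0], [0, 0, 0]], grip=[-0.4, -0.4, -0.4, -0.4])

```text
time: 54.25
position: [0.5023, -0.1867, 0.2355]
eef_rot: [2.27, 2.169, 0.002]
contact_force: [-0.3, 0.7, 0.3]
gripper_width: 0.303
```

```bash
python3 m6.py
```

```text
{'time': 54.25, 'joints': [-0.4993, 0.342, 1.4516, 0.0006, 1.346, -0.4541], 'position': [0.5023, -0.1867, 0.2355], 'eef_rot': [2.27, 2.1693, 0.0018], 'contact_force': [-0.3021, 0.7169, 0.2601], 'gripper_width': 0.3027}
scene key 0.95 [310. 218. 330. 251.] [0.6565 0.0465 1.6006] 0.122
scene key 0.83 [298. 197. 315. 227.] [0.5838 0.0533 1.6567] 0.172
scene key 0.68 [185. 171. 419. 313.] [ 0.6589 -0.0036  1.4833] 0.961
scene str 0.85 [0.633 0.237 0.095]
scene str 0.64 [0.625 0.13  0.095]
scene str 0.58 [0.624 0.185 0.095]
scene str 0.25 [0.659 0.39  0.095]
top key 0.73 [259. 167. 272. 181.] [0.6518 0.0459 1.5205] 0.149
top key 0.58 [259. 184. 270. 200.] [0.5799 0.0501 1.4997] 0.126
top str 0.73 [0.613 0.185 0.095]
top str 0.7 [0.621 0.237 0.095]
```

View pics/z.png

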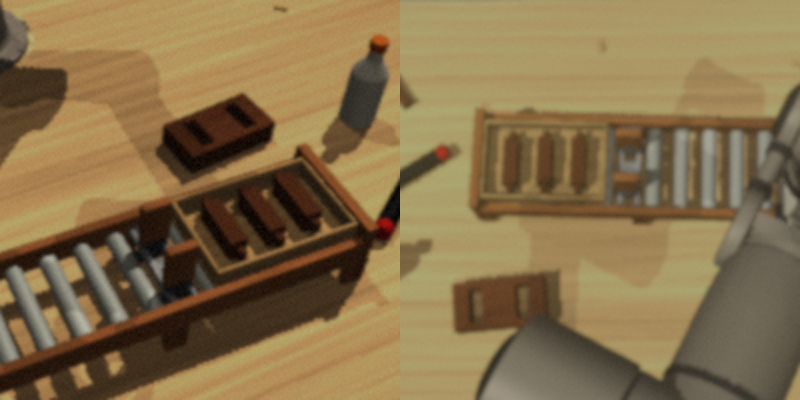

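Both keys are upright and turned, at scene (180,265) and (155,235). The crate is at the stop with three flat stretchers, and the chisel and glue are where they were. I'll hand in.

```bash
python3 -c "
from rig import workorder
print(workorder.close_job())"
```

```text
the job is handed in; nothing more can be done
None
```

The job is done and handed in at about 54 s of robot time; `close_job()` gave no verdict.

**What I did:** I laid all three stretchers flat across the crate floor, about 54 mm apart. I then pushed the crate along the rollers until it stopped at the end of the bay with 17.7 N of force. Each T-head key went through its slot, collar down on the plate, and was turned a quarter turn.

**Last checks:**
- **Stretchers:** all three showed in the crate in the final scene view, centred at y ≈ 0.130, 0.185 and 0.237 m. The top-view detector reported only two of them, but all three are visible in the picture.
- **Crate:** the fit after the push put it at 138 mm along the track, where fully home is 136 mm. That fit was loose because the hand hid part of the crate, so the stop force is the stronger evidence.
- **Keys:** they stand at about (0.654, 0.046) and (0.582, 0.051) m, within about 3 mm of the slot centres. They look upright, and the fitted angles are within about 0.13 rad of across the slot.
- **Bystanders:** the chisel and glue bottle looked undisturbed in the last picture. The mallet was not in that view, and I did not work near it.
- **Arm:** it ended clear of everything.

**What went wrong or disagreed:**
- My first grasp closed on nothing. The real fingertips sit about 20 mm higher than the given overhang implies, so I set heights from the first good grasp instead.
- The two cameras disagreed by up to 8 mm on the slots' position across the track. I used a middle value, and both keys went in without contact.
- One retreat move after the second key went the wrong way. The hand stayed above the keys and touched nothing.

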